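# Zero the pyrometer in its dock, then draw it and hold it level

## Task

Get the hand-held pyrometer ready for a reading: while it still stands in its dock, take the stylus from its steel block, push the dock's small recessed zero button right down with the stylus tip, and put the stylus back upright in its block, hanging on its collar as before. Then draw the pyrometer up out of its dock, turn it from upright to level, and finish still holding it there, steady, at least 20 cm above the bench; do not let go of it. Leave the other things on the bench where they are.

Things in the scene. Friction and masses are not known exactly. Their poses are not given: they have to be found in the camera images.
- dock: Grey plastic dock, fixed, turned up to 0.3 rad. Footprint 90 mm (x) by 180 mm (y); origin at the centre of its underside, z up. At y = -55 mm a tower 70 x 66 mm, 60 mm high, with the rectangular well; at y = +55 mm a lower console 70 x 70 mm, 40 mm high, with the recessed zero button in the middle of its top.
- well (a point): Middle of the floor of the dock's well, 12 mm above the bench. The well is 34 mm (dock x) by 28 mm (dock y) wide and 48 mm deep, open at the top, 60 mm above the bench.
- pyrometer: Black plastic wand 190 mm long, 0.16 to 0.25 kg, loose, upright in the well (2 mm play a side), top 202 mm above the bench. Origin: centre of its lower (lens) end; z along it to the handle's top; x, y as the dock's. 30 (x) by 24 mm (y) to 85 mm; rubber band 34 x 28 mm to 91 mm; then flat-sided handle 26 (x) by 24 mm (y). Mass centre 95 mm up. Level: long axis horizontal, any heading, any side up.
- pyrometer_mid (a point): Middle of the pyrometer, on its axis 95 mm from the lens end.
- zero_top (a point): Centre of the top of the zero button's round black cap (13 mm across), which lies 4 mm below the console's top, 36 mm above the bench when up, in a round recess 16 mm across; it moves down with the cap.
- zero (a joint): Travel of the zero button in m: 0 up, 0.005 fully down. A spring pushes it back; fully down takes about 4 N. Zeroing needs at least 3.5 mm.
- stand: Dark steel block 60 x 60 x 60 mm, fixed to the bench, turned up to 0.5 rad either way; origin at the centre of its underside.
- stand_hole (a point): Mouth of the stylus hole, centre of the block's top, 60 mm above the bench. The round hole is 18 mm across and 54 mm deep.
- stylus: Stylus 140 mm long, 60 g, loose, hanging upright in the block's hole on its collar, tip 10 mm above the bench. Origin at the tip, z up along it. Steel tip 6 mm across to 14 mm, widening to a 12 mm round shank; round collar 25 mm across at 50 to 55 mm; then a square wooden grip 12 x 12 mm to 140 mm, its sides along the stylus's x and y (as the block's at the start).
- stylus_tip (a point): Tip of the stylus, same point as its origin.
- weight: Bystander: small brass weight, 34 mm across, 38 mm high, standing near the middle of the bench between dock and stylus block; origin under its centre.
- cup_block: Bystander: wooden cup-shaped shaping block, 76 mm across, 60 mm high, with a 150 mm side handle, at the left of the work area; origin under the cup's centre.
- paddle: Bystander: flat wooden paddle 250 mm long, 75 mm wide, 12 mm thick, lying between the robot and the work area; origin under the joint of blade and handle.
- tumbler: Bystander: glass tumbler 72 mm across, 85 mm high, beyond the work area; origin under its centre.
- collar: Bystander: cork ring 80 mm across, 18 mm high, lying at the far right; origin under its centre.
- spatula: Bystander: spatula with a wooden handle, about 250 mm long, lying at the right of the work area; origin under it.
There are look-alikes about, which are no part of the job. What is meant by the pyrometer is not pink or white, and is the smaller of those in its own colour.

How it is judged:
On the way, in this order (a step that is already met when the one before it is completed fails the run):
1. the zero button is pushed down at least 3.5 mm by the tip of the held stylus while the pyrometer stands in the dock (value of joint zero above 0.0035 m and distance between stylus_tip and zero_top below 0.008 m and contact force between stylus and the fingers above 1 N and distance between pyrometer and well below 0.012 m), for 0.1 s.
2. the stylus is back upright in its block, resting on its collar, and let go, with the pyrometer still in the dock (z of stylus_tip in the frame of stand below 0.014 m and horizontal distance between stylus_tip and stand_hole below 0.009 m and angle between stylus's own z axis and vertical below 0.12 rad and contact force between stylus and the fingers below 0.1 N and distance between pyrometer and well below 0.012 m), for 0.2 s.
3. the pyrometer is drawn up clear of the well in the fingers (height (world z) of pyrometer above 0.062 m and contact force between pyrometer and the fingers above 1 N), for 0.1 s.
At the end, for the whole second after the job is handed in: Pyrometer held in the fingers, off the dock, within 15 degrees of level, its middle over 190 mm above the bench, still (30 mm/s, 0.2 rad/s); stylus upright (7 degrees) in its block, tip within 9 mm of the hole's axis and 4 mm of its seated height; zero button up (angle between pyrometer's own z axis and vertical between 1.309 and 1.833 rad and height (world z) of pyrometer_mid above 0.19 m and contact force between pyrometer and the fingers above 1 N and contact force between pyrometer and dock below 0.05 N and linear speed of pyrometer below 0.03 m/s and angular speed of pyrometer below 0.2 rad/s and z of stylus_tip in the frame of stand below 0.014 m and horizontal distance between stylus_tip and stand_hole below 0.009 m and angle between stylus's own z axis and vertical below 0.12 rad and value of joint zero below 0.001 m); the arm keeps its last pose, push and grip.
It fails at once if another thing on the bench is moved by more than 30 mm (distance of any of weight, cup_block, paddle, tumbler, collar, spatula from where it was at the start of the episode above 0.03 m).
It also fails if it takes over 66 s, if anything falls off the work surface, if the arm or the gripper's body presses on something with over 40 N, if the wrist force passes 120 N, or if a joint passes its speed limit or range.

## Robot

A 6-joint arm with a two-finger parallel gripper is mounted at the origin on the work surface. World frame = base frame: x ahead of the robot, y to its left, z up, the work surface at z = 0. Lengths are in m, angles in rad, forces in N, time in s.
With the tool pointing down it reaches from about 0.25 to 0.775 m from the base axis. Payload 4 kg.
Tool frame: the origin (TCP) lies midway between the tips of the shut fingers; the grasp point (between the pads) lies robot.grip_point_offset behind it (robot.grip_point_offset is the distance from the TCP to the grasp point, in m); z points along the fingers, x is the direction in which the jaws open and shut, and the axes are right-handed (so a half turn about z gives the same grasp; the last joint's range is limited). The gripper opens to 94 mm and grips with 3 to 60 N. Pads are 16 mm wide; open, the fingers measure 119 mm over their backs; the gripper's body (75 mm by 177 mm) begins 78 mm behind the grasp point.
Start: joints at [1.009, 0.087, 1.371, -0, 1.684, -0.103], TCP at [0.244, 0.493, 0.206] pointing down, gripper open.
Joint ranges: [-3.1, 3.1], [-0.76, 2.03], [0.27, 2.55], [-1.08, 4.22], [0.17, 2.65], [-2.57, 2.57]. Speed limits (rad/s): [2.79, 2.79, 3.14, 3.14, 3.14, 3.14].

## Interface

Orientations are given as [roll, pitch, yaw] about the fixed x, y, z axes, in that order (R = Rz(yaw) Ry(pitch) Rx(roll)).
In Python, from bench import robot, optics, finder gives the robot as it stands. The module is installed in compiled form; this text tells all that it offers.
- The arm moves only by the tool arm_command, never from a script. Its argument "plan" is a list of rows, each a list of 5 numbers: the opening, from 0 (shut) to 1 (fully open), then the shift along the world's x, y, z in m, then the turn about the world's z in degrees. A call has 1 to 10 rows; each row is the pose to reach, as a shift and turn from the pose commanded when the call began; what a row does not reach only later rows make up. A row lasts 1/8 s, in which the tool goes at most 62.5 mm and 10.7 degrees, less where a joint would pass 70% of its speed; a pose out of reach is approached as far as the arm can. A call with a gripper value outside its range is refused whole. The fingers move at their own pace and stop on an object; the grip force is fixed at half the most. Time passes only in rows, so rows that repeat a pose let the fingers close. It gives the time, the measured TCP pose, the force and the opening at its end, in the units of the state.
- robot.get_obs(): the state, without advancing time (a new reading comes with each control period).
- optics.snapshot(name): name is "scene" or "top" or "wrist"; returns a dict with "image" (400x640x3 uint8, red, green, blue), "fx", "fy", "cx", "cy" (pixels), "position" and "rotation" of the camera in the world; the wrist camera has in their place "hand_eye" (4x4, takes a point from camera to tool coordinates, whose origin is the TCP and whose axes are the tool frame's). Camera axes: x right, y down, z forward; pixel columns grow to the right and rows downward; lengths in m; the calibration is good to about 2 mm. A picture is of the moment at which its call begins: read the wrist's pose just before it. There is no depth.
- robot.close_job(): hands the job in, once; it reports no verdict.
Trained networks look in the newest picture that a camera, given by its name, has taken for a name from the list of things; names that differ only in an ending like _2 or _b are one class to them, and where a whole thing is asked for, a point or a joint stands for the part that bears it (a point fixed in the world has none). Each returns a list of dicts, best first, with "p" (0 to 1); they miss things now and then, are a little off and sometimes report something else, mostly with a low value. They report only what shows in the picture. A call takes as long as a camera call. They do not tell look-alikes from the thing itself.
- finder.masks_of(label, camera): "pixels" (400x640 bool, what is visible of it) and "extent" ([left, top, right, bottom] in pixels, round what is visible of it).
The state is a dict: "time": time; "joint_positions": joint angles; "qvel": joint speeds; "joint_torque": joint torques, N m; "tool_pos": TCP position; "ee_rot": TCP orientation; "wrist_force": force on the tool from outside, world axes, zero at the start; "wrist_torque": the same for the moment, N m; "width": finger opening in m.
Only numpy, scipy, OpenCV 4.12 (cv2) and the standard library are available. Lean on these libraries where they do the work, as an engineer would, in place of code of your own. Each camera call takes 0.05 s, during which the arm holds its last target.

## Working session

There is one attempt and no reset: what is moved stays moved. The work goes in short steps, Python scripts to look and compute and a tool call to move; the robot and the scene stay as the last step left them, time stands still between calls to the robot, and variables do not carry over. Pictures are saved under pics/ and viewed, and the job is handed in when it is done.

Besides the shell and the picture viewer there is one more tool, called after "Request:" as name([rows], argument=value, ...), one row to a line, values as JSON. arm_command: Moves the arm, as the interface text tells. Its arguments: {"type":"object","properties":{"plan":{"type":"array","items":{"type":"array","items":{"type":"number"}}}},"required":["plan"]}

```bash
mkdir -p pics; cat > h.py <<'E'
import numpy as np, cv2
from bench import robot, optics, finder
from scipy.spatial.transform import Rotation as Ro
def snap(n,f=None):
    o=robot.get_obs(); s=optics.snapshot(n)
    if n=="wrist":
        T=np.eye(4);T[:3,:3]=Ro.from_euler('xyz',o['ee_rot']).as_matrix();T[:3,3]=o['tool_pos']
        C=T@np.array(s['hand_eye']);s['position']=C[:3,3];s['rotation']=C[:3,:3]
    s['position']=np.array(s['position']);s['rotation']=np.array(s['rotation'])
    if f: cv2.imwrite(f,s['image'][:,:,::-1])
    return s
def toz(s,u,v,z):
    d=s['rotation']@np.array([(u-s['cx'])/s['fx'],(v-s['cy'])/s['fy'],1.]);p=s['position']
    return p+d*(z-p[2])/d[2]
def proj(s,P):
    c=s['rotation'].T@(np.array(P)-s['position']);return np.array([s['cx']+s['fx']*c[0]/c[2],s['cy']+s['fy']*c[1]/c[2]])
def near(s1,uv1,s2,uv2):
    ds=[];ps=[]
    for s,(u,v) in((s1,uv1),(s2,uv2)):
        d=s['rotation']@np.array([(u-s['cx'])/s['fx'],(v-s['cy'])/s['fy'],1.]);ds.append(d/np.linalg.norm(d));ps.append(s['position'])
    A=sum(np.eye(3)-np.outer(d,d) for d in ds);b=sum((np.eye(3)-np.outer(d,d))@p for d,p in zip(ds,ps));return np.linalg.solve(A,b)
E
python3 - <<'E'
from h import *
print(robot.grip_point_offset, robot.get_obs())
for n in("scene","top","wrist"):
    s=snap(n,f"pics/{n}0.png"); print(n,s['position'].round(3),s['fx'],s['rotation'].round(3).tolist())
    for l in("dock","pyrometer","stand","stylus","weight","zero_top"):
        print(l,[(round(float(m['p']),2),[int(x) for x in m['extent']]) for m in finder.masks_of(l,n)[:6]])
E
```

```text
0.0188 {'time': 0.0, 'joint_positions': array([ 1.00886871e+00,  8.79210502e-02,  1.37218063e+00, -3.73675335e-05,
        1.68359769e+00, -1.03084731e-01]), 'qvel': array([-2.09357879e-03, -1.29489188e-03,  6.94785224e-04,  2.09815359e-06,
       -1.18808003e-03, -1.49083181e-03]), 'joint_torque': array([-1.12056284e-06, -3.40190399e+01, -3.02422214e+01,  7.15198182e-02,
        3.32456455e-02, -1.78451728e-04]), 'tool_pos': array([0.24332751, 0.49265928, 0.20436008]), 'ee_rot': array([-3.14141281e+00,  2.09935967e-03,  1.11194946e+00]), 'wrist_force': array([-0.00767036,  0.20026597, -0.10608551]), 'wrist_torque': array([-0.0476267 ,  0.01451963,  0.00675765]), 'width': 0.09377134202478755}
scene [1.351 0.033 0.946] 451.9011408254974 [-2.384, 0.0, 1.619]
dock [(0.82, [344, 197, 419, 247]), (0.35, [150, 183, 236, 219])]
pyrometer [(0.95, [402, 113, 434, 197]), (0.9, [279, 175, 307, 264]), (0.89, [295, 163, 310, 219]), (0.69, [355, 166, 372, 214])]
stand [(0.97, [254, 197, 280, 229])]
stylus [(0.62, [259, 178, 269, 206]), (0.33, [356, 163, 373, 211])]
weight [(0.72, [357, 166, 371, 212]), (0.47, [322, 227, 335, 240])]
zero_top []
top [ 0.402 -0.004  1.122] 366.68470908914577 [-2.974, 0.017, -1.583]
dock [(0.84, [247, 190, 310, 233])]
pyrometer [(0.97, [213, 245, 254, 264]), (0.79, [343, 144, 365, 185]), (0.69, [410, 209, 505, 256]), (0.66, [285, 203, 299, 223]), (0.53, [345, 206, 361, 223])]
stand [(0.73, [376, 204, 399, 226]), (0.37, [383, 207, 395, 218]), (0.24, [285, 201, 297, 223])]
stylus [(0.58, [245, 192, 314, 234]), (0.48, [283, 204, 297, 222])]
weight [(0.54, [319, 194, 331, 209])]
zero_top []
wrist [0.172 0.529 0.385] 308.89640771543446 [[0.443, 0.862, 0.247], [0.896, -0.427, -0.121], [0.001, 0.275, -0.962]]
dock []
pyrometer [(0.63, [176, 349, 227, 400])]
stand []
stylus []
weight []
zero_top []
```

```bash
sed -i "s/    if f: cv2/    if s['rotation'].shape==(3,): s['rotation']=Ro.from_euler('xyz',s['rotation']).as_matrix()\n    if f: cv2/" h.py; python3 - <<'E'
import cv2
s=cv2.imread('pics/scene0.png');t=cv2.imread('pics/top0.png')
cv2.imwrite('pics/s0c.png',cv2.resize(s[90:290,200:460],None,fx=3,fy=3,interpolation=2))
cv2.imwrite('pics/t0c.png',cv2.resize(t[130:280,200:440],None,fx=3.3,fy=3.3,interpolation=2))
E
```

```text
(no output)
```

View pics/scene0.png

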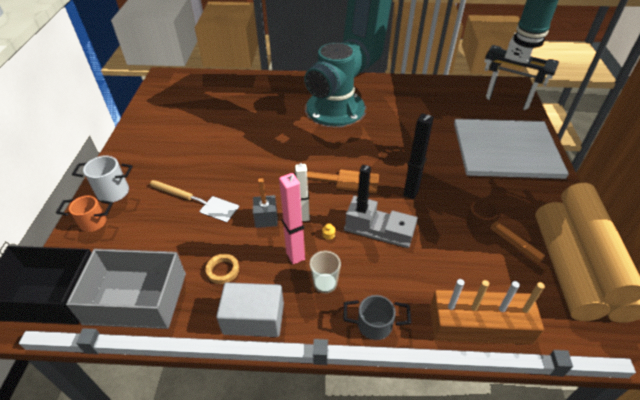

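View pics/top0.png

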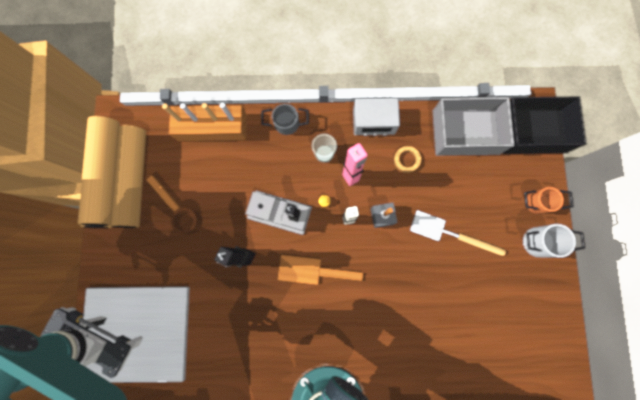

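```bash
ls pics
```

```text
s0c.png
scene0.png
t0c.png
top0.png
wrist0.png
```

View pics/s0c.png

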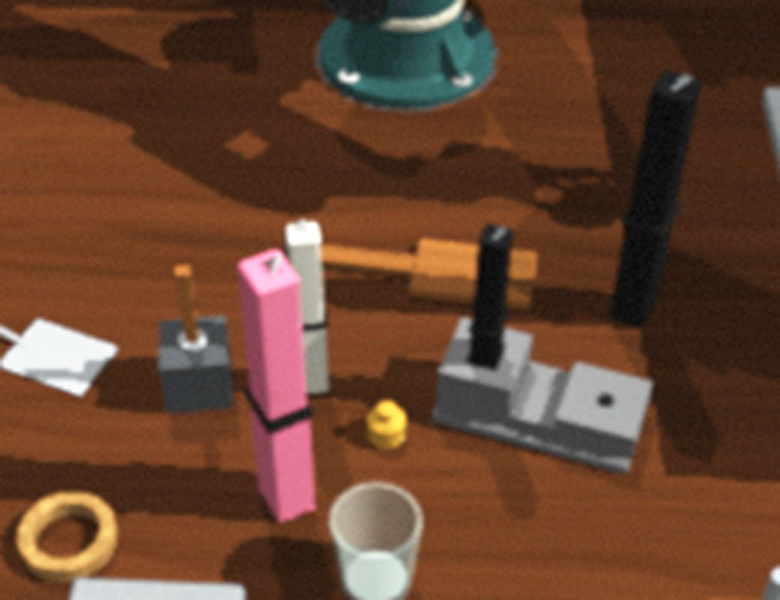

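View pics/t0c.png

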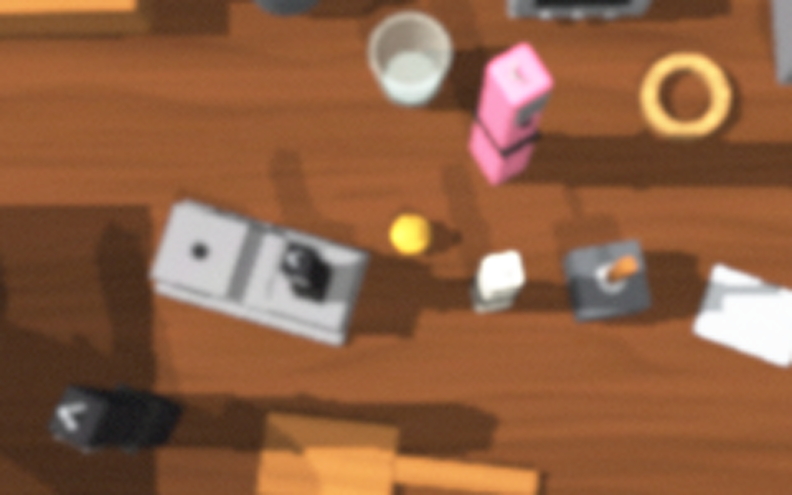

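```bash
python3 - <<'E'
from h import *
t=snap("top");s=snap("scene")
print('btn',toz(t,260.6,205.8,.036),toz(s,200+606/3,90+400/3,.036))
print('stylus collar',toz(t,384.8,213.9,.065),toz(s,200+193/3,90+342/3,.065))
print('stylus top',toz(t,389.7,210.3,.15),toz(s,200+183/3,90+267/3,.15))
print('pyro top',toz(t,200+297/3.3,130+258/3.3,.202),toz(s,200+495/3,90+234/3,.202))
print('weight',toz(t,200+411/3.3,130+234/3.3,.03))
print('white',toz(t,200+501/3.3,130+267/3.3,.15),toz(s,200+303/3,90+228/3,.15))
c=[toz(t,200+a/3.3,130+b/3.3,z)[:2].round(3) for a,b,z in((185,202,.04),(155,275,.04),(345,335,.06),(368,255,.06))];print(c)
for n in('stand',):
  m=finder.masks_of(n,'top')[0]['pixels'].astype(np.uint8)
  print(cv2.minAreaRect(cv2.findNonZero(m)))
  a,b=cv2.minAreaRect(cv2.findNonZero(m))[:2];
E
```

```text
btn [0.56702294 0.19360727 0.036     ] [0.56524067 0.19679666 0.036     ]
stylus collar [ 0.5335989  -0.17243216  0.065     ] [ 0.53978551 -0.17018153  0.065     ]
stylus top [ 0.5325137  -0.17230366  0.15      ] [ 0.532219   -0.17127909  0.15      ]
pyro top [0.53463977 0.08851986 0.202     ] [0.53535742 0.08906846 0.202     ]
weight [0.57998834 0.00154985 0.03      ]
white [ 0.53234367 -0.07145829  0.15      ] [ 0.47858124 -0.07402189  0.15      ]
[array([0.611, 0.207]), array([0.544, 0.233]), array([0.486, 0.061]), array([0.557, 0.04 ])]
((383.4615478515625, 214.80770874023438), (21.76888656616211, 22.94558334350586), 78.69007110595703)
```

```bash
python3 - <<'E'
from h import *
t=snap("top");s=snap("scene")
f=lambda a,b,c,d: print(near(t,(200+a/3.3,130+b/3.3),s,(200+c/3,90+d/3)).round(3))
f(501,267,303,228); f(522,70,270,262); f(75,418,680,82)
E
```

```text
[ 0.526 -0.068  0.194]
[ 0.658 -0.079  0.28 ]
[0.414 0.239 0.269]
```

Request:
arm_command([
  [1,0,0,0.06,0],
  [1,0,0,0.12,-5],
  [1,0.03,-0.05,0.125,-15],
  [1,0.06,-0.105,0.125,-25],
  [1,0.085,-0.16,0.125,-35],
  [1,0.11,-0.215,0.125,-45],
  [1,0.135,-0.27,0.125,-54],
  [1,0.16,-0.325,0.125,-54],
  [1,0.18,-0.38,0.125,-54],
  [1,0.2,-0.44,0.125,-54],
])

```text
time: 2.55
tool_pos: [0.4437, 0.0521, 0.3307]
ee_rot: [-3.142, -0.001, 0.17]
wrist_force: [0.8, 0.5, 0.1]
width: 0.0941
```

Request:
arm_command([
  [1,0.02,-0.06,0,0],
  [1,0.04,-0.12,0,0],
  [1,0.06,-0.18,0,0],
  [1,0.08,-0.225,-0.05,0],
  [1,0.08,-0.225,-0.05,0],
  [1,0.08,-0.225,-0.05,0],
])

```text
time: 3.3
tool_pos: [0.5231, -0.1708, 0.2801]
ee_rot: [-3.14, 0.001, 0.169]
wrist_force: [0.1, 0.1, -0.4]
width: 0.0939
```

```bash
python3 - <<'E'
from h import *
o=robot.get_obs();print(o['tool_pos'],o['ee_rot'],o['joint_positions'].round(2),o['time'])
w=snap("wrist","pics/w1.png")
for l in("stand","stylus"):
    for m in finder.masks_of(l,"wrist")[:3]: print(l,round(float(m['p']),2),m['extent'])
print('expect top',proj(w,[.533,-.172,.15]),'hole',proj(w,[.533,-.172,.06]))
E
```

```text
[ 0.52306109 -0.17081026  0.2800956 ] [-3.14010860e+00  1.17719838e-03  1.69253245e-01] [-0.42  0.09  1.22  0.    1.83 -0.59] 3.3
stand 0.81 [303.1, 147.8, 348.1, 200.9]
stylus 0.57 [320.1, 170.0, 338.7, 203.8]
expect top [328.86158487 195.42705106] hole [326.97760323 177.83184759]
```

View pics/w1.png

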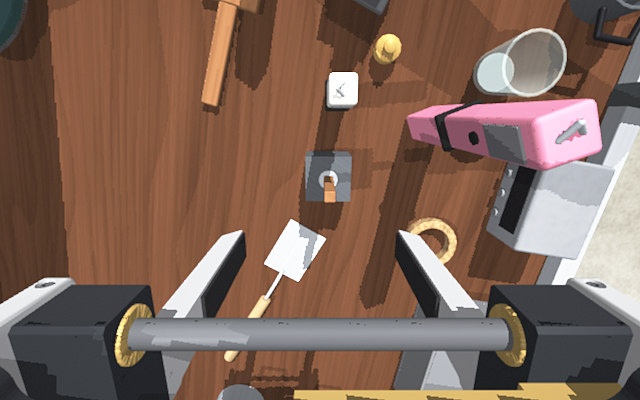

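```bash
python3 - <<'E'
import cv2
s=cv2.imread('pics/w1.png')
cv2.imwrite('pics/w1c.png',cv2.resize(s[135:220,280:380],None,fx=7,fy=7,interpolation=2))
E
```

```text
(no output)
```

View pics/w1c.png

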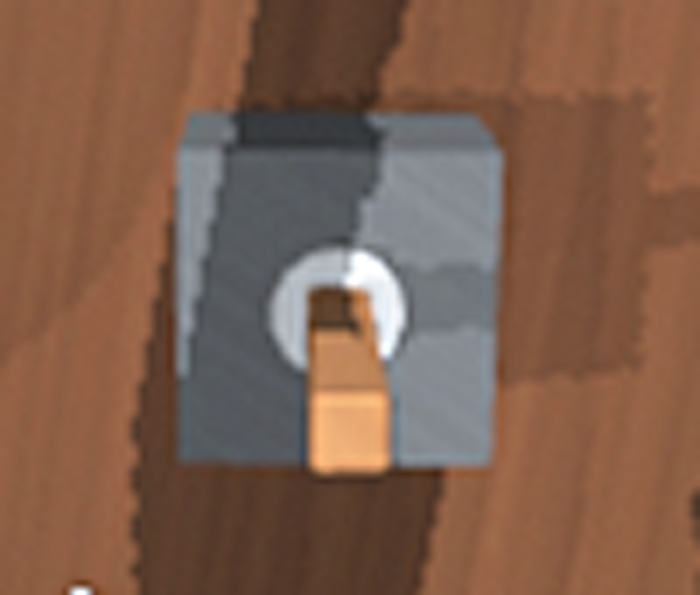

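```bash
python3 - <<'E'
from h import *
o=robot.get_obs();w=snap("wrist")
g=lambda a,b,z: toz(w,280+a/7,135+b/7,z)[:2].round(4)
print(g(350,430,.15),g(337,310,.065))
P=np.array([g(178,150,.06),g(500,152,.06),g(492,465,.06),g(180,462,.06)]);print(P,P.mean(0),o['tool_pos'])
E
```

```text
[ 0.536  -0.1731] [ 0.5365 -0.1729]
[[ 0.5023 -0.149 ]
 [ 0.5615 -0.1393]
 [ 0.5719 -0.1991]
 [ 0.5122 -0.2087]] [ 0.536975 -0.174025] [ 0.52375583 -0.16997705  0.28291364]
```

Request:
arm_command([
  [1,0.012,-0.002,-0.05,0],
  [1,0.012,-0.002,-0.1,0],
  [1,0.012,-0.002,-0.14,0],
  [1,0.012,-0.002,-0.18,0],
  [1,0.012,-0.002,-0.18,0],
  [1,0.012,-0.002,-0.18,0],
])

```text
time: 4.25
tool_pos: [0.5367, -0.1731, 0.1032]
ee_rot: [3.139, -0.004, 0.17]
wrist_force: [-0.1, 0.6, 0.4]
width: 0.0942
```

```bash
python3 - <<'E'
from h import *
w=snap("wrist","pics/w2.png")
E
```

```text
(no output)
```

View pics/w2.png

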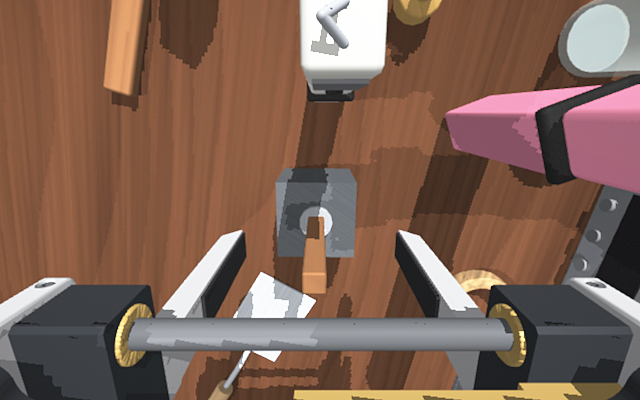

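```bash
python3 - <<'E'
from h import *
o=robot.get_obs();w=snap("wrist");p=o['tool_pos'];print(p,proj(w,p),proj(w,p+[0,0,.0188]),proj(w,[p[0],p[1],.15]),proj(w,[p[0],p[1],.065]))
print(toz(w,314,283,.15),toz(w,316,222,.065))
E
```

```text
[ 0.53710901 -0.17344146  0.10379991] [319.36905623 244.25545513] [319.4959698  257.85886514] [319.73553963 283.53749591] [319.16959689 222.87612461]
[ 0.53430652 -0.17361172  0.15      ] [ 0.53464527 -0.17314856  0.065     ]
```

Request:
arm_command([
  [1,-0.002,0,0,0],
  [0,-0.002,0,0,0],
  [0,-0.002,0,0,0],
  [0,-0.002,0,0,0],
  [0,-0.002,0,0,0],
  [0,-0.002,0,0,0],
  [0,-0.002,0,0,0],
  [0,-0.002,0,0,0],
])

```text
time: 5.35
tool_pos: [0.5334, -0.1731, 0.1005]
ee_rot: [-3.142, -0.0, 0.17]
wrist_force: [0.1, -0.6, 0.7]
width: 0.0276
```

Request:
arm_command([
  [0,0,0,0,0],
  [0,0,0,0,0],
  [0,0,0,0,0],
])

```text
time: 5.72
tool_pos: [0.5334, -0.1732, 0.1005]
ee_rot: [3.142, -0.0, 0.17]
wrist_force: [0.1, -0.5, -0.8]
width: 0.0118
```

Request:
arm_command([
  [0,0,0,0.03,0],
  [0,0,0,0.08,0],
  [0,0,0,0.14,0],
  [0,0,0,0.2,0],
  [0,0,0.02,0.22,0],
  [0,0,0.07,0.22,0],
  [0,0.01,0.13,0.22,0],
  [0,0.015,0.19,0.22,0],
  [0,0.02,0.25,0.22,0],
  [0,0.025,0.31,0.22,0],
])

```text
time: 6.98
tool_pos: [0.5582, 0.1387, 0.3204]
ee_rot: [3.141, -0.0, 0.169]
wrist_force: [1.3, -0.4, -0.3]
width: 0.012
```

Request:
arm_command([
  [0,0.007,0.055,0,0],
  [0,0.007,0.06,-0.05,0],
  [0,0.007,0.06,-0.1,0],
  [0,0.007,0.06,-0.13,0],
  [0,0.007,0.06,-0.13,0],
  [0,0.007,0.06,-0.13,0],
])

```text
time: 7.72
tool_pos: [0.5661, 0.1969, 0.1922]
ee_rot: [-3.141, -0.003, 0.169]
wrist_force: [-0.2, -0.2, -0.7]
width: 0.0116
```

```bash
python3 - <<'E'
from h import *
o=robot.get_obs();w=snap("wrist","pics/w3.png");print(o['tool_pos'],o['ee_rot'],o['width'],proj(w,[.566,.195,.036]))
p=o['tool_pos'];print('tip exp',proj(w,p+[0,0,.0188-.11]))
s=snap("scene","pics/s3.png");cv2.imwrite('pics/s3c.png',cv2.resize(s['image'][90:270,300:460,::-1],None,fx=4,fy=3.3,interpolation=2))
E
```

```text
[0.56611056 0.19693924 0.19224341] [-3.14139979e+00 -2.55505312e-03  1.69387179e-01] 0.011630394341595659 [318.73507943 188.40878368]
tip exp [319.19326155 203.26536976]
```

View pics/w3.png

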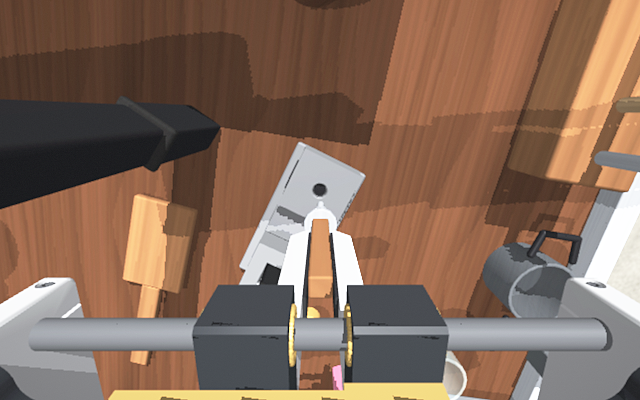

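View pics/s3c.png

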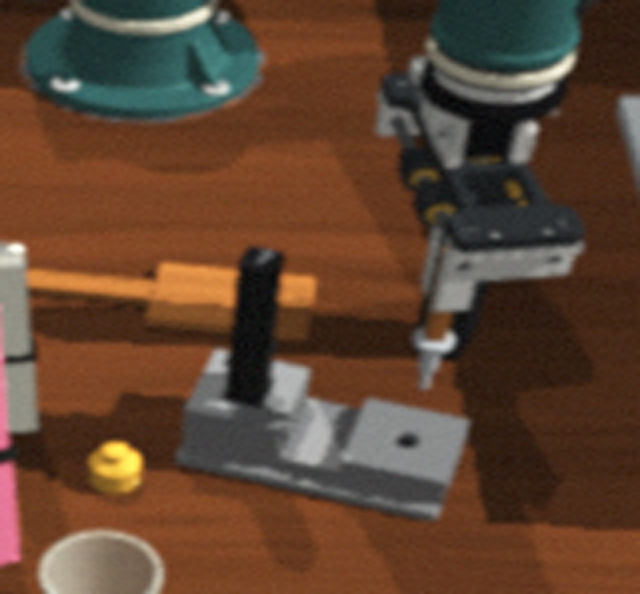

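```bash
python3 - <<'E'
from h import *
o=robot.get_obs();w=snap("wrist")
im=w['image'];cv2.imwrite('pics/w3c.png',cv2.resize(im[170:260,270:380,::-1],None,fx=7,fy=6.6,interpolation=0))
print(o['tool_pos'],toz(w,319.5,190,.036),toz(w,320,190,.038))
s=snap("scene");print(toz(s,300+407/4,90+440/3.3,.036))
E
```

```text
[0.56656818 0.19704561 0.19322735] [0.56796467 0.19327481 0.036     ] [0.56842368 0.19385799 0.038     ]
[0.56527213 0.19613606 0.036     ]
```

View pics/w3c.png

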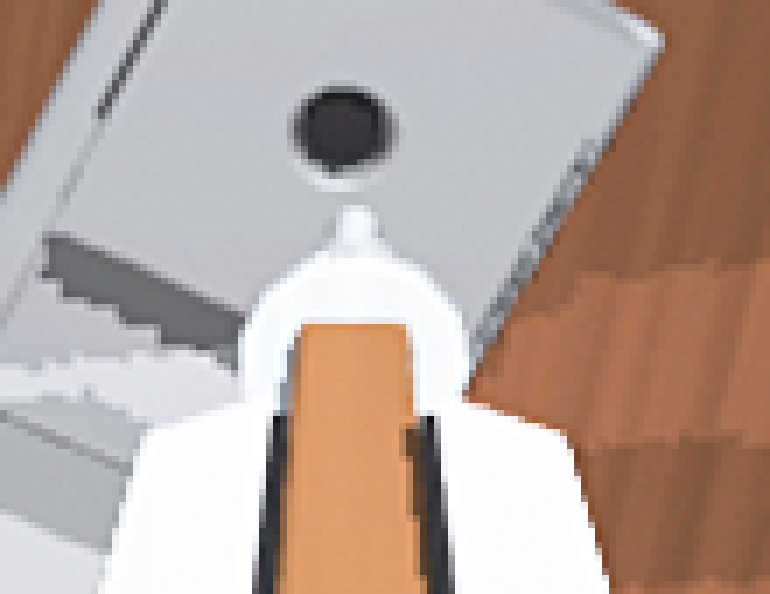

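Request:
arm_command([
  [0,0,-0.0025,-0.03,0],
  [0,0,-0.0025,-0.055,0],
  [0,0,-0.0025,-0.055,0],
  [0,0,-0.0025,-0.055,0],
])

```text
time: 8.43
tool_pos: [0.5662, 0.1945, 0.1373]
ee_rot: [-3.141, -0.003, 0.169]
wrist_force: [-0.3, -0.7, -1.2]
width: 0.0121
```

```bash
python3 - <<'E'
from h import *
o=robot.get_obs();w=snap("wrist")
im=w['image'];cv2.imwrite('pics/w4c.png',cv2.resize(im[170:260,270:380,::-1],None,fx=7,fy=6.6,interpolation=0))
print(o['tool_pos'])
E
```

```text
[0.56624711 0.19453637 0.13725389]
```

View pics/w4c.png

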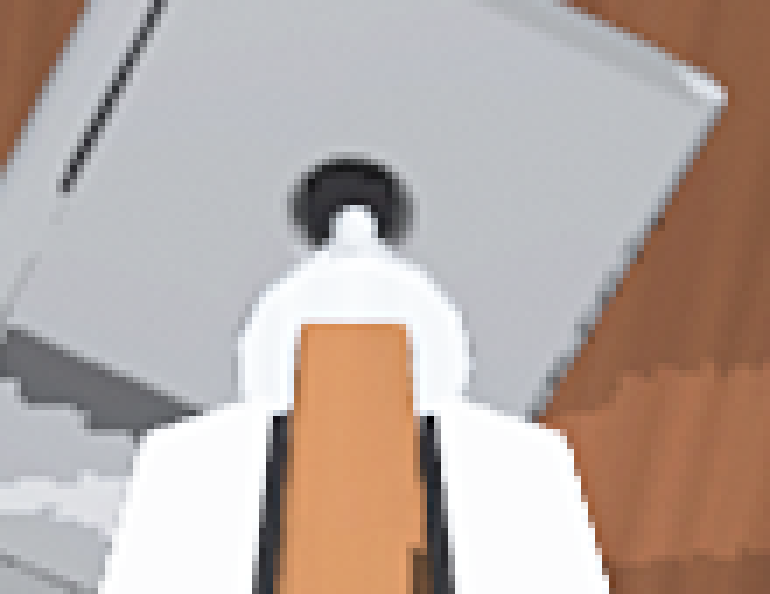

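Request:
arm_command([
  [0,0,0.001,-0.008,0],
  [0,0,0.001,-0.012,0],
  [0,0,0.001,-0.0145,0],
  [0,0,0.001,-0.016,0],
  [0,0,0.001,-0.016,0],
  [0,0,0.001,-0.016,0],
])

```text
time: 9.22
tool_pos: [0.5658, 0.1956, 0.1213]
ee_rot: [-3.141, -0.002, 0.17]
wrist_force: [-1.0, 0.1, 5.6]
width: 0.0116
```

Request:
arm_command([
  [0,0,0,-0.001,0],
  [0,0,0,-0.001,0],
  [0,0,0,-0.001,0],
])

```text
time: 9.6
tool_pos: [0.5658, 0.1956, 0.1212]
ee_rot: [-3.141, -0.003, 0.17]
wrist_force: [-1.3, -0.8, 9.1]
width: 0.012
```

```bash
python3 - <<'E'
from h import *
for i in range(4):
    o=robot.get_obs();w=snap("wrist");print(o['tool_pos'],o['wrist_force'])
im=w['image'];cv2.imwrite('pics/w5c.png',cv2.resize(im[170:260,270:380,::-1],None,fx=7,fy=6.6,interpolation=0))
E
```

```text
[0.5658234  0.19559865 0.1211542 ] [-1.27988592 -0.75667933  9.12212374]
[0.56583287 0.19559316 0.12117025] [-2.89572031  0.20848386  9.59721025]
[0.56585622 0.19559609 0.12117128] [-2.09126513  0.16564375  8.65723349]
[0.56582242 0.19560233 0.12117757] [-1.8332941  -0.84625312  8.10085951]
```

View pics/w5c.png

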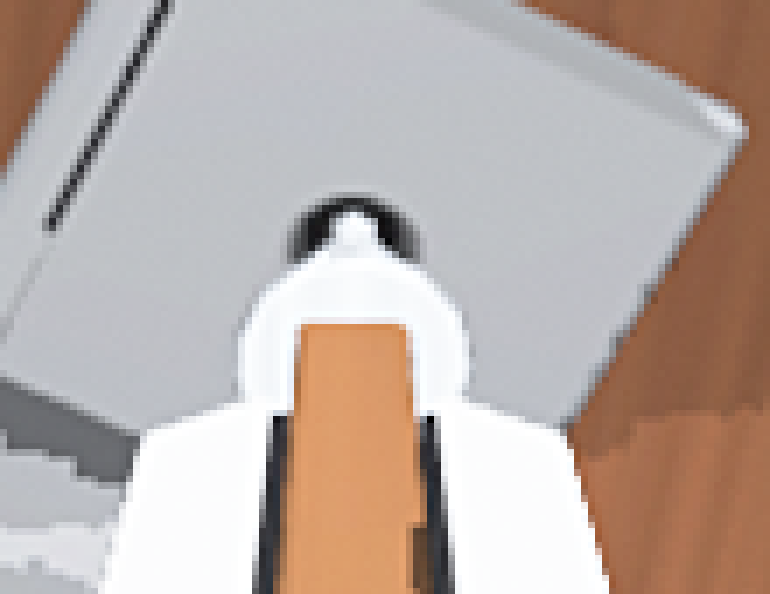

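Request:
arm_command([
  [0,0,0,0.03,0],
  [0,0,0,0.09,0],
  [0,0,0,0.15,0],
  [0,0,0,0.202,0],
  [0,-0.005,-0.05,0.202,0],
  [0,-0.01,-0.11,0.202,0],
  [0,-0.015,-0.17,0.202,0],
  [0,-0.02,-0.23,0.202,0],
  [0,-0.025,-0.29,0.202,0],
  [0,-0.032,-0.345,0.202,0],
])

```text
time: 11.05
tool_pos: [0.5327, -0.1517, 0.3199]
ee_rot: [-3.141, 0.001, 0.169]
wrist_force: [0.0, 0.2, -0.3]
width: 0.012
```

Request:
arm_command([
  [0,0,-0.0235,-0.05,0],
  [0,0,-0.0235,-0.1,0],
  [0,0,-0.0235,-0.145,0],
  [0,0,-0.0235,-0.145,0],
  [0,0,-0.0235,-0.145,0],
])

```text
time: 11.68
tool_pos: [0.5342, -0.1735, 0.1774]
ee_rot: [3.14, -0.002, 0.17]
wrist_force: [0.4, -0.4, -0.4]
width: 0.0118
```

```bash
python3 - <<'E'
from h import *
o=robot.get_obs();w=snap("wrist");print(o['tool_pos'],o['ee_rot'])
im=w['image'];cv2.imwrite('pics/w6c.png',cv2.resize(im[160:260,260:380,::-1],None,fx=6.5,fy=6,interpolation=0))
s=snap("scene");cv2.imwrite('pics/s6c.png',cv2.resize(s['image'][130:250,220:330,::-1],None,fx=6,fy=5,interpolation=2))
E
```

```text
[ 0.53417604 -0.17345749  0.17742544] [ 3.14013043e+00 -2.14083058e-03  1.69628107e-01]
```

View pics/w6c.png

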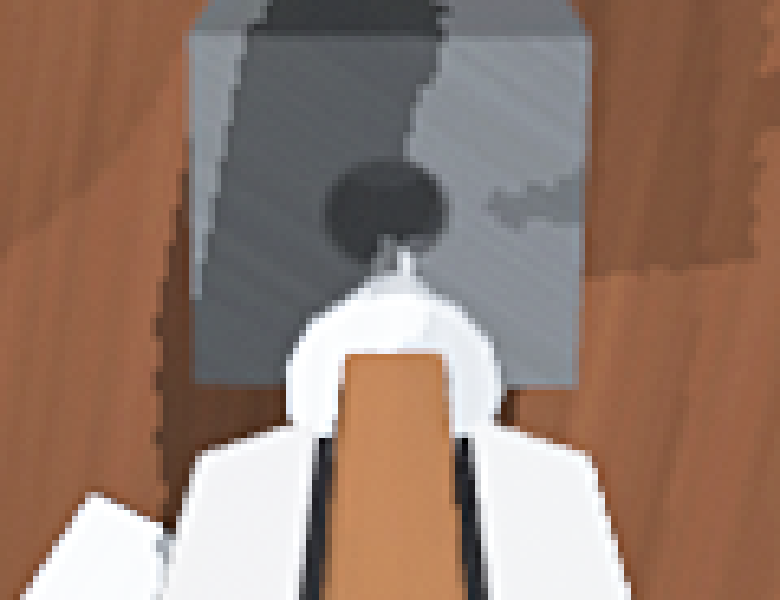

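View pics/s6c.png

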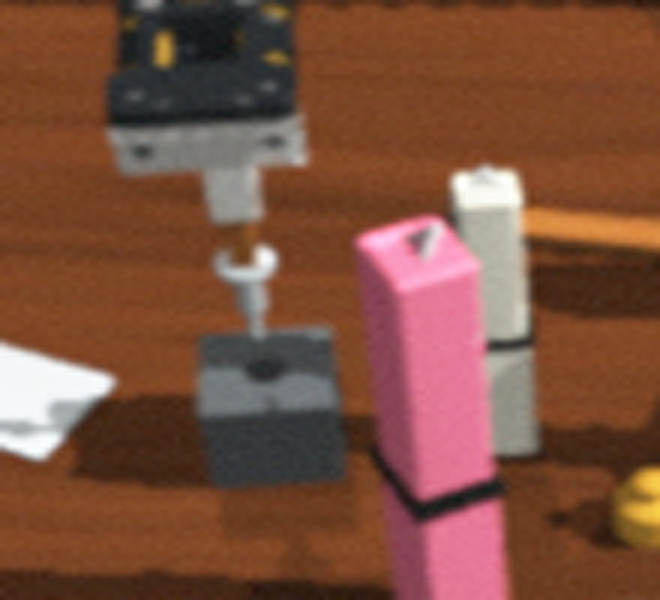

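Request:
arm_command([
  [0,-0.001,0,-0.015,0],
  [0,-0.001,0,-0.03,0],
  [0,-0.001,0,-0.045,0],
  [0,-0.001,0,-0.06,0],
  [0,-0.001,0,-0.06,0],
])

```text
time: 12.4
tool_pos: [0.5312, -0.1727, 0.1131]
ee_rot: [-3.139, 0.003, 0.169]
wrist_force: [-0.2, -0.4, -1.6]
width: 0.0116
```

Request:
arm_command([
  [0,0,0,-0.008,0],
  [0,0,0,-0.014,0],
  [0,0,0,-0.015,0],
  [0,0,0,-0.015,0],
])

```text
time: 12.9
tool_pos: [0.5325, -0.1732, 0.1007]
ee_rot: [3.141, -0.0, 0.17]
wrist_force: [-0.0, -0.6, -0.2]
width: 0.0119
```

Seated height reached, no side force; release.

Request:
arm_command([
  [0.3,0,0,0,0],
  [0.6,0,0,0,0],
  [1,0,0,0,0],
  [1,0,0,0,0],
  [1,0,0,0,0],
  [1,0,0,0,0],
  [1,0,0,0,0],
])

```text
time: 13.78
tool_pos: [0.5323, -0.1731, 0.1005]
ee_rot: [-3.142, -0.0, 0.17]
wrist_force: [0.7, -0.4, -0.2]
width: 0.0783
```

Request:
arm_command([
  [1,0,0,0.05,0],
  [1,0,0,0.11,0],
  [1,0,0,0.17,0],
  [1,0,0,0.22,0],
  [1,0,0,0.24,0],
])

```text
time: 14.4
tool_pos: [0.533, -0.1734, 0.3452]
ee_rot: [3.138, -0.006, 0.17]
wrist_force: [-0.2, 0.1, -0.8]
width: 0.094
```

```bash
python3 - <<'E'
from h import *
o=robot.get_obs();w=snap("wrist");print(o['tool_pos'],o['ee_rot'],o['width'])
im=w['image'];cv2.imwrite('pics/w7c.png',cv2.resize(im[130:230,260:380,::-1],None,fx=6.5,fy=6,interpolation=2))
s=snap("scene");cv2.imwrite('pics/s7c.png',cv2.resize(s['image'][130:250,220:330,::-1],None,fx=6,fy=5,interpolation=2))
E
```

```text
[ 0.53304049 -0.173432    0.34518234] [ 3.13766561 -0.00607976  0.16955759] 0.09399561193866587
```

View pics/w7c.png

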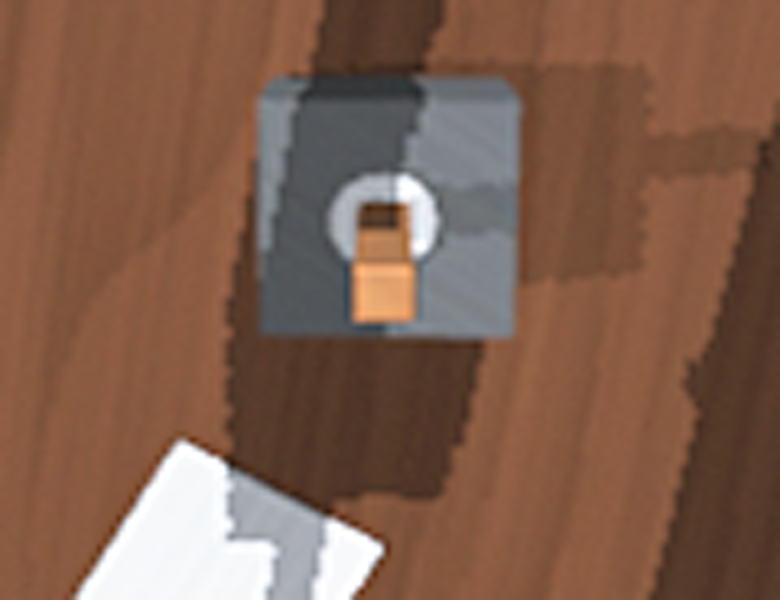

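View pics/s7c.png

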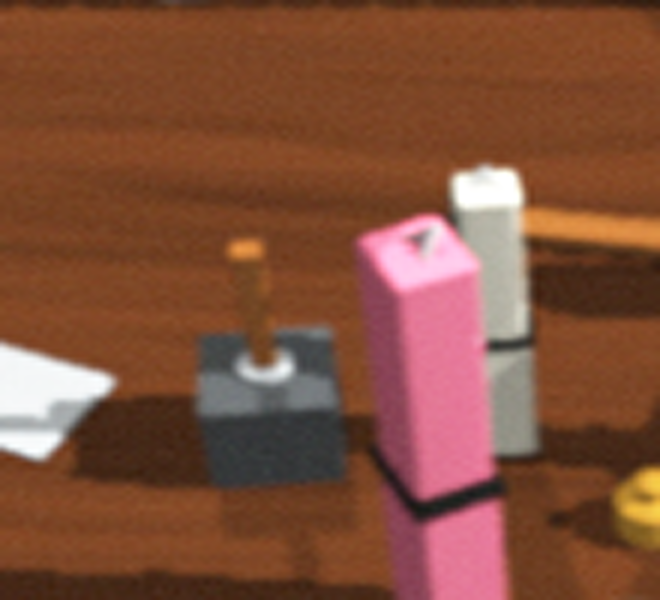

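Request:
arm_command([
  [1,0,0.05,0,10],
  [1,0,0.1,0,20],
  [1,0,0.15,0,30],
  [1,0,0.2,0,40],
  [1,0,0.25,0,50],
  [1,0.002,0.263,0,60],
  [1,0.002,0.263,0,64],
  [1,0.002,0.263,0,64],
  [1,0.002,0.263,0,64],
])

```text
time: 15.62
tool_pos: [0.5341, 0.0896, 0.3395]
ee_rot: [-3.14, 0.001, 1.285]
wrist_force: [0.5, 0.7, -0.2]
width: 0.0942
```

```bash
python3 - <<'E'
from h import *
o=robot.get_obs();w=snap("wrist","pics/w8.png");print(o['tool_pos'],o['ee_rot'],o['joint_positions'].round(2))
print(proj(w,[.535,.089,.202]),proj(w,[.535,.089,.06]))
im=w['image'];cv2.imwrite('pics/w8c.png',cv2.resize(im[100:270,240:400,::-1],None,fx=4.5,fy=3.5,interpolation=2))
E
```

```text
[0.53414302 0.08961415 0.33946168] [-3.13999996e+00  5.31530364e-04  1.28511866e+00] [ 0.06  0.08  1.11  0.    1.95 -1.22]
[319.22238153 191.1940531 ] [319.4262814  167.94054083]
```

View pics/w8.png

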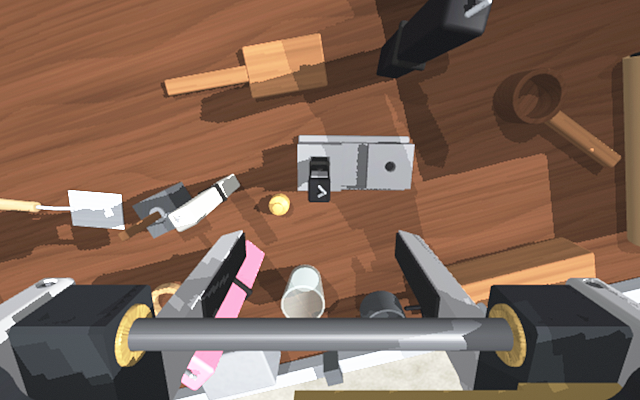

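View pics/w8c.png

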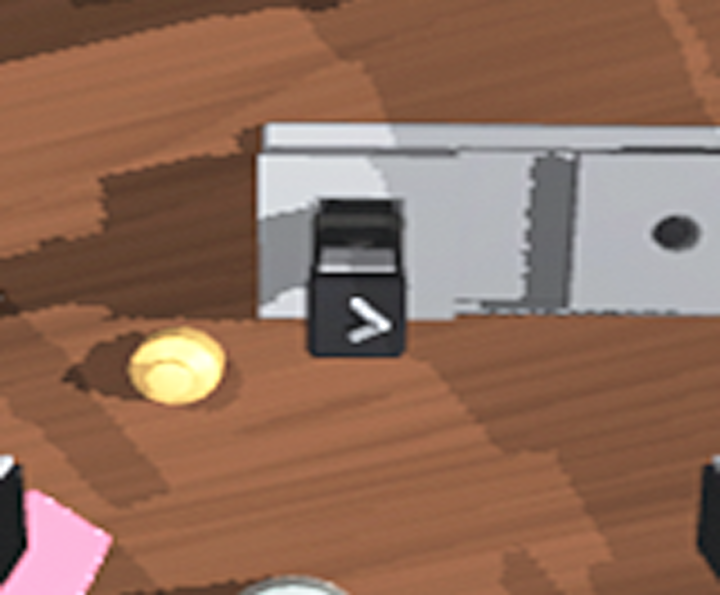

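Request:
arm_command([
  [1,0,0,-0.06,0],
  [1,0,0,-0.12,0],
  [1,0,0,-0.17,0],
  [1,0,0,-0.22,0],
  [1,0,0,-0.22,0],
  [0,0,0,-0.22,0],
  [0,0,0,-0.22,0],
  [0,0,0,-0.22,0],
  [0,0,0,-0.22,0],
  [0,0,0,-0.22,0],
])

```text
time: 16.92
tool_pos: [0.5345, 0.0899, 0.1208]
ee_rot: [3.141, -0.0, 1.287]
wrist_force: [-0.9, -0.3, 0.3]
width: 0.0475
```

Request:
arm_command([
  [0,0,0,0,0],
  [0,0,0,0,0],
  [0,0,0,0,0],
])

```text
time: 17.3
tool_pos: [0.5343, 0.0898, 0.1204]
ee_rot: [-3.141, 0.0, 1.287]
wrist_force: [-0.4, 0.5, -1.2]
width: 0.024
```

```bash
python3 - <<'E'
from h import *
o=robot.get_obs();w=snap("wrist","pics/w9.png");print(o['tool_pos'],o['ee_rot'],o['width'])
print(proj(w,o['tool_pos']),proj(w,o['tool_pos']+[0,0,.0188]),toz(w,320,290,.202))
E
```

```text
[0.53429547 0.08980783 0.12040829] [-3.14141184e+00  6.50251316e-05  1.28654178e+00] 0.023996243291509733
[319.30224725 243.27337577] [319.25486834 256.72949486] [0.51719115 0.09521469 0.202     ]
```

View pics/w9.png

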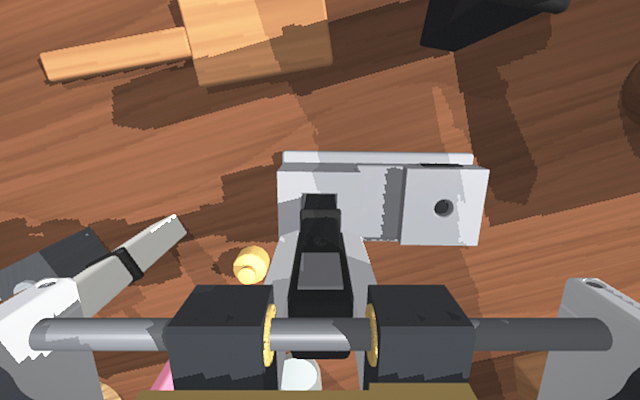

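Request:
arm_command([
  [0,0,0,0.02,0],
  [0,0,0,0.05,0],
  [0,0,0,0.08,0],
  [0,0,0,0.085,0],
  [0,0,0,0.085,0],
])

```text
time: 17.98
tool_pos: [0.5341, 0.0898, 0.2046]
ee_rot: [-3.141, 0.0, 1.287]
wrist_force: [-0.7, -0.0, -2.2]
width: 0.0238
```

```bash
python3 - <<'E'
from h import *
o=robot.get_obs();print(o['tool_pos'],o['width'],o['wrist_force'])
s=snap("scene");cv2.imwrite('pics/s10.png',cv2.resize(s['image'][60:260,270:470,::-1],None,fx=3.5,fy=3,interpolation=2))
E
```

```text
[0.53405104 0.08983241 0.20455971] 0.023759280353379254 [-0.69098249 -0.02184151 -2.20449984]
```

View pics/s10.png

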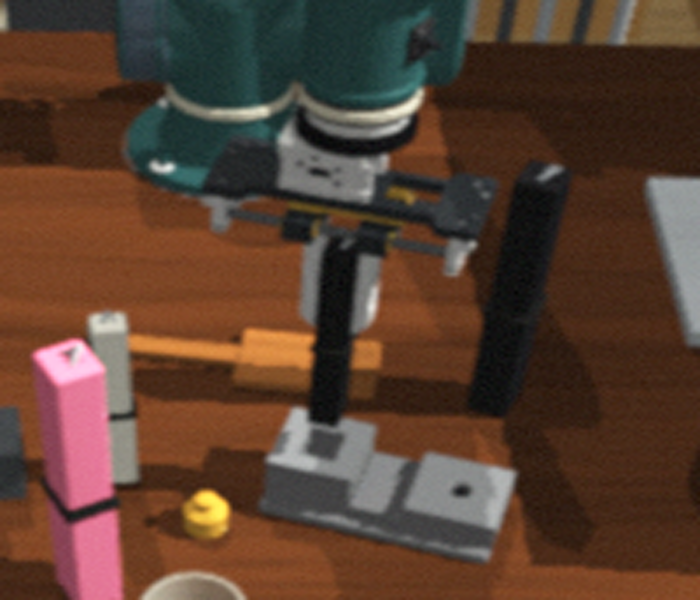

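Request:
arm_command([
  [0,-0.02,0.006,0,0],
  [0,-0.04,0.012,0,0],
  [0,-0.056,0.016,0,0],
  [0,-0.056,0.016,0,0],
  [0,-0.056,0.016,-0.03,0],
  [0,-0.056,0.016,-0.06,0],
  [0,-0.056,0.016,-0.072,0],
  [0,-0.056,0.016,-0.072,0],
])

```text
time: 19.02
tool_pos: [0.4781, 0.1057, 0.1327]
ee_rot: [-3.14, 0.001, 1.286]
wrist_force: [0.4, 0.2, -1.8]
width: 0.0238
```

```bash
python3 - <<'E'
from h import *
o=robot.get_obs();print(o['tool_pos'],o['width'],o['wrist_force'])
s=snap("scene");cv2.imwrite('pics/s11.png',cv2.resize(s['image'][60:260,270:470,::-1],None,fx=3.5,fy=3,interpolation=2))
w=snap("wrist","pics/w11.png")
E
```

```text
[0.4781367  0.10565971 0.13267063] 0.023772555649750327 [ 0.44619349  0.1948554  -1.81608835]
```

View pics/s11.png

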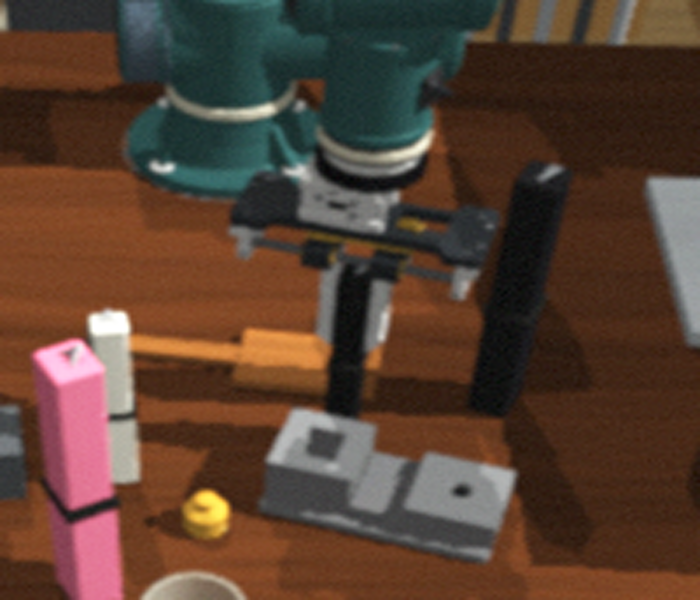

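View pics/w11.png

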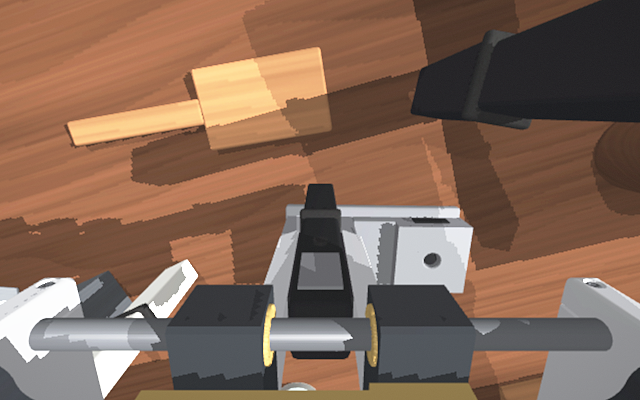

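Request:
arm_command([
  [0,0.01,-0.003,0,0],
  [0,0.02,-0.006,0,0],
  [0,0.03,-0.0085,0,0],
  [0,0.04,-0.0115,-0.001,0],
  [0,0.048,-0.014,-0.002,0],
  [0,0.056,-0.016,-0.003,0],
  [0,0.056,-0.016,-0.003,0],
])

```text
time: 20.0
tool_pos: [0.534, 0.09, 0.1304]
ee_rot: [-3.139, -0.0, 1.286]
wrist_force: [-3.3, 1.2, -1.7]
width: 0.0243
```

```bash
python3 - <<'E'
from h import *
o=robot.get_obs();print(o['tool_pos'],o['width'],o['wrist_force'],o['wrist_torque'])
s=snap("scene");cv2.imwrite('pics/s12.png',cv2.resize(s['image'][60:260,270:470,::-1],None,fx=3.5,fy=3,interpolation=2))
w=snap("wrist","pics/w12.png")
E
```

```text
[0.53397181 0.08998708 0.13037335] 0.02430071388641688 [-3.32658872  1.17277943 -1.66297456] [ 0.36837706  0.95358127 -0.02076285]
```

View pics/s12.png

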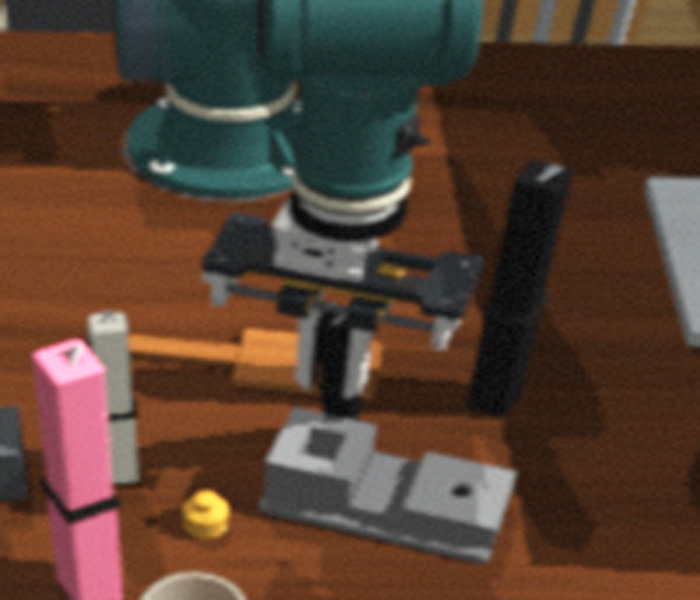

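View pics/w12.png

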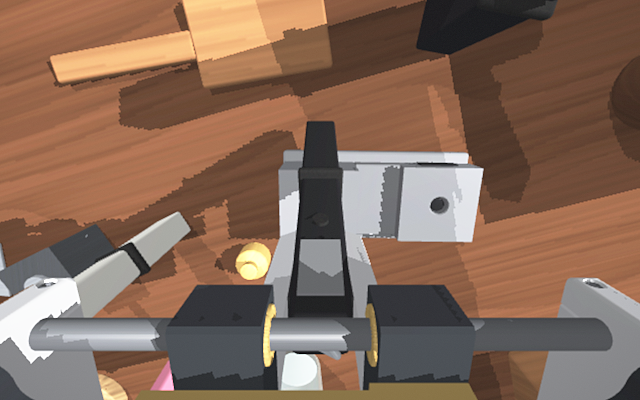

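Request:
arm_command([
  [0,0.01,-0.003,-0.004,0],
  [0,0.02,-0.006,-0.01,0],
  [0,0.0285,-0.0085,-0.016,0],
  [0,0.036,-0.0105,-0.023,0],
  [0,0.043,-0.0125,-0.031,0],
  [0,0.0515,-0.0155,-0.042,0],
  [0,0.0515,-0.0155,-0.042,0],
])

```text
time: 20.98
tool_pos: [0.5858, 0.0739, 0.0866]
ee_rot: [-3.14, 0.001, 1.286]
wrist_force: [-1.0, -0.6, -1.2]
width: 0.0234
```

```bash
python3 - <<'E'
from h import *
o=robot.get_obs();print(o['tool_pos'],o['width'],o['wrist_force'],o['wrist_torque'])
s=snap("scene");cv2.imwrite('pics/s13.png',cv2.resize(s['image'][60:260,270:470,::-1],None,fx=3.5,fy=3,interpolation=2))
w=snap("wrist","pics/w13.png")
E
```

```text
[0.58580904 0.07394348 0.08661633] 0.02337042832895001 [-0.96264325 -0.62211659 -1.17730018] [0.03539805 0.00970883 0.00347097]
```

View pics/s13.png

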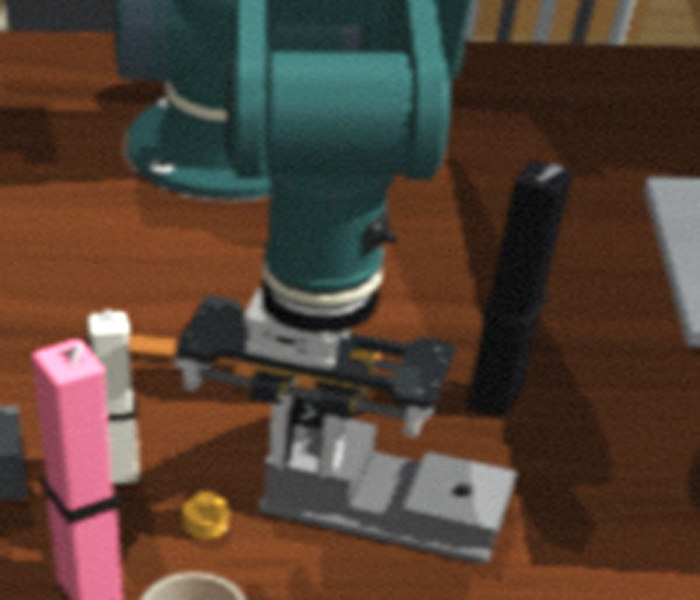

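View pics/w13.png

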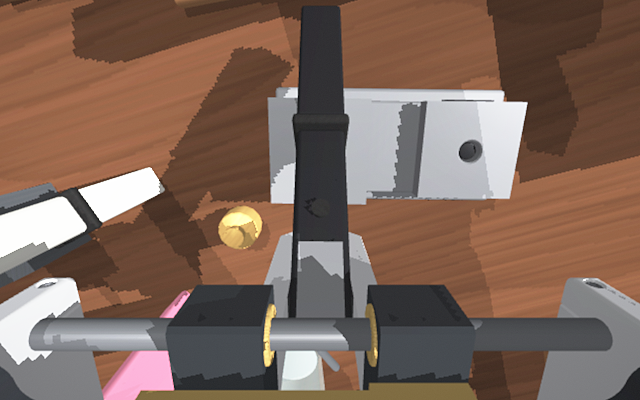

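```bash
cat >> h.py <<'E'
def fit(w,o,d=(.960,-.280)):
    g=o['tool_pos']+np.array([0,0,.0188]);dx=np.array([d[0],d[1],0]);dy=np.array([-d[1],d[0],0])
    for ph in(50,55,60,65,70,75,80,85,90,95):
        a=np.radians(ph);ax=np.array([0,0,np.cos(a)])+dx*np.sin(a);n=np.cross(dy,ax)  # side x of wand
        L=g-.128*ax;B=g-.037*ax
        print(ph,[proj(w,L+k*.015*n+.0*dy).round(0).tolist() for k in(-1,1)],[proj(w,B+k*.017*n+j*.014*dy).round(0).tolist() for k in(-1,1) for j in (-1,1)])
E
python3 - <<'E'
from h import *
o=robot.get_obs();w=snap("wrist");fit(w,o)
E
```

```text
50 [[319.0, 70.0], [319.0, 100.0]] [[295.0, 186.0], [344.0, 185.0], [298.0, 208.0], [340.0, 208.0]]
55 [[319.0, 59.0], [319.0, 89.0]] [[294.0, 186.0], [344.0, 186.0], [298.0, 205.0], [340.0, 205.0]]
60 [[319.0, 48.0], [319.0, 78.0]] [[294.0, 186.0], [345.0, 186.0], [298.0, 201.0], [341.0, 201.0]]
65 [[319.0, 37.0], [319.0, 66.0]] [[293.0, 187.0], [345.0, 187.0], [298.0, 198.0], [341.0, 198.0]]
70 [[319.0, 26.0], [319.0, 55.0]] [[292.0, 189.0], [346.0, 189.0], [297.0, 195.0], [341.0, 195.0]]
75 [[319.0, 16.0], [319.0, 44.0]] [[292.0, 192.0], [346.0, 192.0], [297.0, 192.0], [342.0, 192.0]]
80 [[319.0, 6.0], [319.0, 33.0]] [[291.0, 195.0], [347.0, 195.0], [296.0, 190.0], [342.0, 190.0]]
85 [[319.0, -3.0], [319.0, 22.0]] [[291.0, 199.0], [347.0, 199.0], [296.0, 188.0], [342.0, 188.0]]
90 [[319.0, -10.0], [319.0, 12.0]] [[290.0, 203.0], [348.0, 203.0], [296.0, 187.0], [343.0, 187.0]]
95 [[318.0, -16.0], [319.0, 3.0]] [[290.0, 208.0], [348.0, 208.0], [295.0, 186.0], [343.0, 186.0]]
```

```bash
python3 - <<'E'
from h import *
o=robot.get_obs();w=snap("wrist")
cv2.imwrite('pics/w13c.png',cv2.resize(w['image'][0:260,260:380,::-1],None,fx=4,fy=2.2,interpolation=2))
g=o['tool_pos']+np.array([0,0,.0188]);dx=np.array([.96,-.28,0]);dy=np.array([.28,.96,0])
print(proj(w,g))
for u in(.128,.14,.15,.16,.17):
  for ph in(40,50,60,70,80,90):
    a=np.radians(ph);ax=np.array([0,0,np.cos(a)])+dx*np.sin(a);n=np.cross(dy,ax)
    print(u,ph,*[round(proj(w,g+(t-u)*ax-h*n)[1]) for t,h in((0,.015),(.085,.017),(.091,.017))], [round(proj(w,g+(0-u)*ax-.015*n+j*.012*dy)[0]) for j in(-1,1)])
E
```

```text
[319.24403864 256.73640713]
0.128 40 93 179 187 [304, 335]
0.128 50 70 176 186 [302, 336]
0.128 60 48 176 186 [300, 338]
0.128 70 26 178 189 [297, 341]
0.128 80 6 183 195 [294, 344]
0.128 90 -10 191 203 [289, 348]
0.14 40 83 164 171 [304, 335]
0.14 50 57 158 167 [302, 336]
0.14 60 31 155 166 [300, 338]
0.14 70 5 155 167 [297, 341]
0.14 80 -21 159 171 [294, 344]
0.14 90 -45 166 179 [289, 348]
0.15 40 75 152 159 [304, 334]
0.15 50 47 144 153 [303, 336]
0.15 60 18 139 149 [300, 338]
0.15 70 -12 137 148 [297, 340]
0.15 80 -43 139 151 [293, 344]
0.15 90 -75 145 158 [288, 349]
0.16 40 68 141 147 [305, 334]
0.16 50 38 131 139 [303, 335]
0.16 60 6 123 133 [301, 337]
0.16 70 -29 118 129 [297, 340]
0.16 80 -66 118 130 [293, 344]
0.16 90 -106 123 136 [287, 350]
0.17 40 61 130 136 [305, 334]
0.17 50 29 118 126 [303, 335]
0.17 60 -7 108 117 [301, 337]
0.17 70 -46 100 111 [298, 340]
0.17 80 -90 97 110 [293, 344]
0.17 90 -139 99 113 [286, 350]
```

View pics/w13c.png

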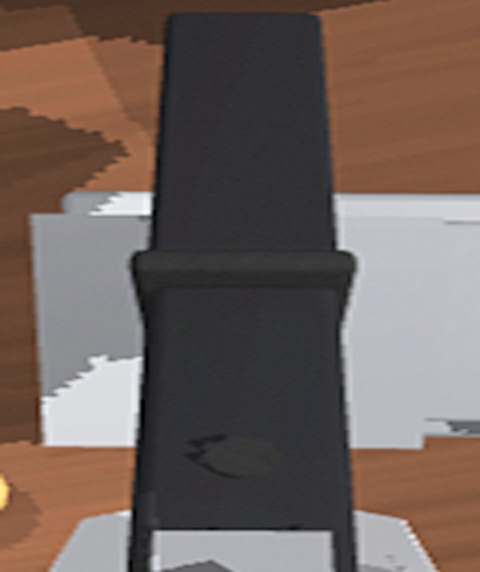

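```bash
python3 - <<'E'
from h import *
o=robot.get_obs();w=snap("wrist");print(o['tool_pos'],o['ee_rot'])
c=np.array([.535,.089,0]);dx=np.array([.96,-.28,0]);dy=np.array([.28,.96,0])
for X in(-35,35):
  for Y in(-33,33): print(X,Y,proj(w,c+X/1e3*dx+Y/1e3*dy+[0,0,.06]).round())
s=snap("scene"); t=snap("top")
cv2.imwrite('pics/t13.png',cv2.resize(t['image'][170:270,220:340,::-1],None,fx=6,fy=6,interpolation=2))
E
```

```text
[0.58590108 0.07420961 0.08813122] [3.14125512e+00 2.70472636e-04 1.28663548e+00]
-35 -33 [267.  98.]
-35 33 [371.  98.]
35 -33 [272. 203.]
35 33 [366. 203.]
```

View pics/t13.png

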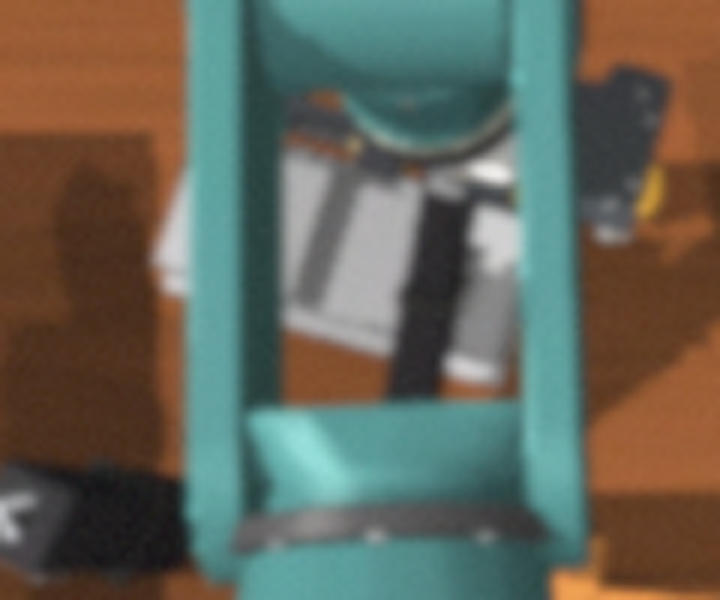

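```bash
python3 - <<'E'
from h import *
o=robot.get_obs();w=snap("wrist")
def P(u,v,d): return w['position']+w['rotation']@(np.array([(u-w['cx'])/w['fx'],(v-w['cy'])/w['fy'],1])*d)
L=P(321,6.5,24e-3*w['fx']/39.5);B=P(320.5,118,28e-3*w['fx']/55.7)
print(w['position'],L,B,np.linalg.norm(L-B),o['tool_pos'])
from scipy.optimize import least_squares
g=o['tool_pos']+np.array([0,0,.0188]);dx=np.array([.96,-.28,0]);dy=np.array([.28,.96,0])
def r(p,full=False):
    u,ph,h=p;ax=np.array([0,0,np.cos(ph)])+dx*np.sin(ph);n=np.cross(dy,ax);g2=g+h*n
    q=lambda t,k,j: proj(w,g2+(t-u)*ax-k*n+j*dy)
    return np.array([q(0,.015,0)[1]-6.5, q(.085,.017,0)[1]-115,q(.091,.017,0)[1]-129,q(0,.015,.012)[0]-q(0,.015,-.012)[0]-39.5,q(.088,.017,.014)[0]-q(.088,.017,-.014)[0]-55.7])
for h in(0,.01,-.01):
  s=least_squares(lambda p:r([p[0],p[1],h]),[.14,1.2]);print(h,s.x[0],np.degrees(s.x[1]),s.fun.round(1))
s=least_squares(r,[.14,1.2,0]);print(s.x[0],np.degrees(s.x[1]),s.x[2],s.fun.round(1))
E
```

```text
[0.50933924 0.09703655 0.26834574] [0.4507175  0.11502585 0.05553698] [0.51247453 0.09652466 0.10771925] 0.08294102348834984 [0.5859214  0.07431559 0.08864233]
0 0.16353375856605037 58.96126410126389 [-1.7  3.3 -1.4 -3.3 -7.6]
0.01 0.16749777089296145 61.34311096664073 [-2.1  3.5 -1.3 -3.9 -9.5]
-0.01 0.1587024541122559 56.54794579718587 [-1.3  3.  -1.6 -2.5 -5.5]
0.14510075358941604 51.1904438083535 -0.031364323212193825 [-0.2  2.1 -2.  -0.5  0.4]
```

```bash
python3 - <<'E'
from h import *
s=snap("scene")
c=np.array([.535,.089,0]);dx=np.array([.96,-.28,0])
for X,Z in((69,163),(76,121),(112,127)):
  p=proj(s,c+X/1e3*dx+[0,0,Z/1e3]);print(X,Z,p,(p[0]-270)*3.5,(p[1]-60)*3)
cv2.imwrite('pics/s13b.png',cv2.resize(s['image'][170:240,320:410,::-1],None,fx=8,fy=8,interpolation=2))
E
```

```text
69 163 [356.19320137 198.37510576] 301.6762047987614 415.12531728403815
76 121 [354.5609589  212.14505684] 295.9633561425777 456.43517052194625
112 127 [350.39459578 221.06404059] 281.3810852355978 483.19212176525116
```

View pics/s13b.png

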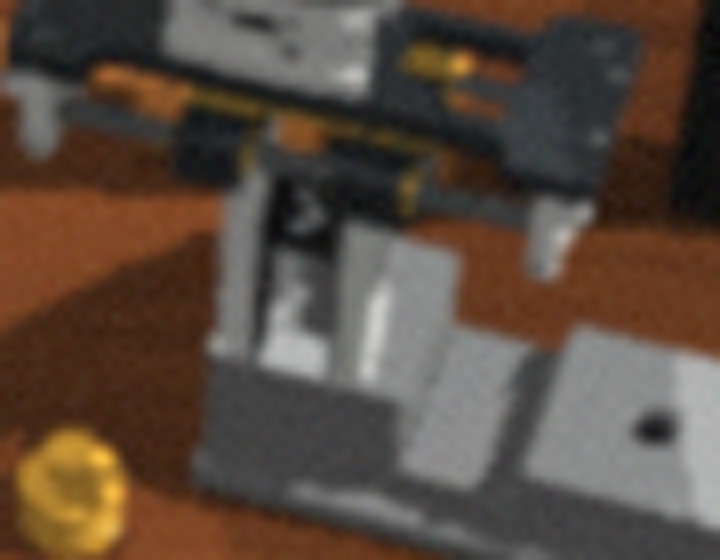

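```bash
python3 - <<'E'
import cv2
w=cv2.imread('pics/w12.png');cv2.imwrite('pics/w12c.png',cv2.resize(w[100:360,260:380],None,fx=4,fy=2.2,interpolation=2))
E
```

```text
(no output)
```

View pics/w12c.png

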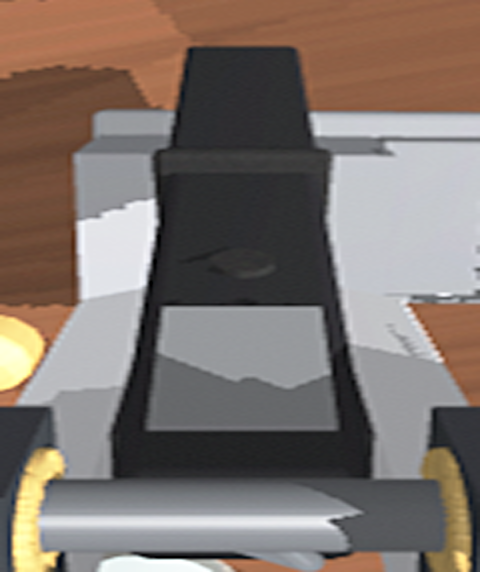

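```bash
cat >> h.py <<'E'
from scipy.optimize import least_squares
def fitw(o,w,rl,rb1,rb2,wl,wb):
    g=o['tool_pos']+np.array([0,0,.0188]);y=o['ee_rot'][2];dy=np.array([np.cos(y),np.sin(y),0]);dx=np.array([np.sin(y),-np.cos(y),0])
    def r(p):
        u,ph,h=p;ax=np.array([0,0,np.cos(ph)])+dx*np.sin(ph);n=np.cross(dy,ax);g2=g+h*n
        q=lambda t,k,j: proj(w,g2+(t-u)*ax-k*n+j*dy)
        return np.array([q(0,.015,0)[1]-rl,q(.085,.017,0)[1]-rb1,q(.091,.017,0)[1]-rb2,q(0,.015,.012)[0]-q(0,.015,-.012)[0]-wl,q(.088,.017,.014)[0]-q(.088,.017,-.014)[0]-wb])
    s=least_squares(r,[.14,1.2,0]);u,ph,h=s.x
    print('u',u,'phi',np.degrees(ph),'h',h,'res',s.fun.round(1),'t at finger line',u-h/np.tan(ph),'height over grasp',-h/np.sin(ph))
E
python3 - <<'E'
from h import *
s=optics.snapshot("wrist")
T=np.eye(4);T[:3,:3]=Ro.from_euler('xyz',[-3.139,0,1.286]).as_matrix();T[:3,3]=[.53397,.08999,.13037]
C=T@np.array(s['hand_eye']);w=dict(s);w['position']=C[:3,3];w['rotation']=C[:3,:3]
fitw(dict(tool_pos=np.array([.53397,.08999,.13037]),ee_rot=[0,0,1.286]),w,121.4,168,178,27.5,44)
E
```

```text
u 0.13351679679856465 phi 21.094334954345847 h -0.010755579901464286 res [-0.2  2.6 -2.4  0.2  0. ] t at finger line 0.1613987414606307 height over grasp 0.029884533410366242
```

Request:
arm_command([
  [0,0.009,-0.0026,0.007,0],
  [0,0.018,-0.0052,0.015,0],
  [0,0.022,-0.0064,0.007,0],
  [0,0.026,-0.0076,-0.001,0],
  [0,0.03,-0.0087,-0.008,0],
  [0,0.0336,-0.0098,-0.015,0],
  [0,0.0336,-0.0098,-0.015,0],
])

```text
time: 22.35
tool_pos: [0.6189, 0.0645, 0.0722]
ee_rot: [-3.14, 0.0, 1.286]
wrist_force: [-0.8, -0.1, 0.0]
width: 0.0237
```

```bash
python3 - <<'E'
from h import *
o=robot.get_obs();print(o['tool_pos'],o['width'],o['wrist_force'],o['wrist_torque'])
w=snap("wrist","pics/w14.png");cv2.imwrite('pics/w14c.png',cv2.resize(w['image'][0:260,260:380,::-1],None,fx=4,fy=2.2,interpolation=2))
E
```

```text
[0.61892176 0.0644731  0.07220088] 0.023749556218640583 [-0.8346478  -0.05649093  0.00744283] [0.05976154 0.1683133  0.00210516]
```

View pics/w14c.png

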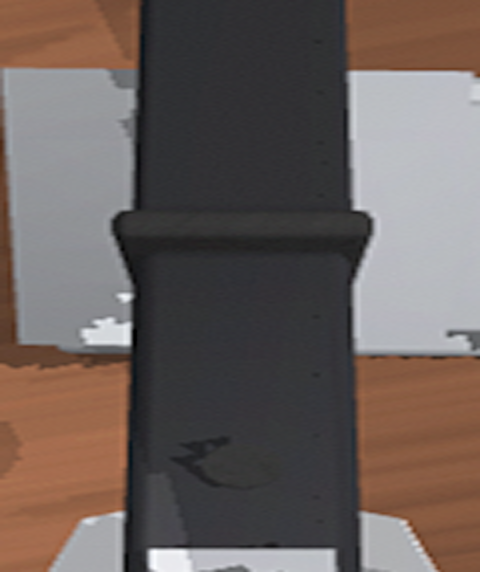

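```bash
cat >> h.py <<'E'
def cam(w0,pos,yaw):
    T=np.eye(4);T[:3,:3]=Ro.from_euler('xyz',[np.pi,0,yaw]).as_matrix();T[:3,3]=pos
    C=T@np.array(w0['hand_eye']);w=dict(w0);w['position']=C[:3,3];w['rotation']=C[:3,:3];return w
def model(w,pos,yaw,u,ph,h):
    g=np.array(pos)+[0,0,.0188];dy=np.array([np.cos(yaw),np.sin(yaw),0]);dx=np.array([np.sin(yaw),-np.cos(yaw),0])
    ax=np.array([0,0,np.cos(ph)])+dx*np.sin(ph);n=np.cross(dy,ax);g2=g+h*n
    return lambda t,k,j: proj(w,g2+(t-u)*ax-k*n+j*dy)
def fit2(w,pos,yaw,b1,b2,wb,sc,ts,rl=None,wl=None):
    def r(p):
        q=model(w,pos,yaw,*p)
        e=[q(.085,.017,0)[1]-b1,q(.091,.017,0)[1]-b2,q(.088,.017,.014)[0]-q(.088,.017,-.014)[0]-wb,q(ts,.013,0)[1]-sc]
        if rl is not None: e+=[q(0,.015,0)[1]-rl,q(0,.015,.012)[0]-q(0,.015,-.012)[0]-wl]
        return np.array(e)
    s=least_squares(r,[.14,1.2,-.03]);u,ph,h=s.x
    print('u %.4f phi %.1f h %.4f'%(u,np.degrees(ph),h),s.fun.round(1),'cost',round(s.cost,2));return s.x
E
python3 - <<'E'
from h import *
w0=optics.snapshot("wrist")
A=([.53397,.08999,.1304],1.286);B=([.5859,.0742,.0876],1.286)
for ts in(.104,.108,.112,.116,.120,.124):
    print(ts)
    fit2(cam(w0,*A),*A,168,178,44,238.6,ts,121.4,27.5)
    fit2(cam(w0,*B),*B,114.5,131,55.7,240,ts,6.5,39.5)
    D=([.6189,.0645,.0722],1.286);fit2(cam(w0,*D),*D,95.5,113.6,64.7,249.5,ts)
E
```

```text
0.104
u 0.1060 phi 24.8 h -0.0191 [ 16.3  13.2   7.9 -25.2  -3.9   4.1] cost 582.98
u 0.1049 phi 47.5 h -0.0640 [ 26.8  23.9  21.7 -47.7  -1.9   9. ] cost 2060.87
u 0.1193 phi 61.8 h -0.0808 [ 28.1  29.7  33.8 -58.1] cost 3093.77
0.108
u 0.1060 phi 24.5 h -0.0201 [ 14.7  11.6   8.  -21.4  -4.4   4.1] cost 455.54
u 0.1039 phi 46.7 h -0.0657 [ 23.7  20.7  22.5 -40.4  -2.6   9. ] cost 1608.55
u 0.1217 phi 62.6 h -0.0815 [ 23.2  25.1  34.9 -48.3] cost 2360.31
0.112
u 0.1067 phi 24.1 h -0.0206 [ 13.2   9.9   7.9 -17.8  -4.7   4. ] cost 345.26
u 0.1042 phi 46.1 h -0.0663 [ 20.6  17.4  22.5 -33.4  -2.9   8.7] cost 1218.1
u 0.1234 phi 62.8 h -0.0811 [ 19.   20.6  34.2 -39.2] cost 1746.99
0.116
u 0.1081 phi 23.7 h -0.0206 [ 11.6   8.2   7.4 -14.6  -4.7   3.8] cost 252.43
u 0.1056 phi 45.8 h -0.0658 [ 17.7  14.2  21.5 -27.1  -2.9   8.2] cost 891.65
u 0.1251 phi 62.6 h -0.0795 [ 15.3  16.5  32.  -31.2] cost 1253.81
0.12
u 0.1102 phi 23.3 h -0.0201 [ 10.1   6.4   6.8 -11.6  -4.4   3.4] cost 176.65
u 0.1082 phi 45.8 h -0.0643 [ 14.9  11.   19.8 -21.5  -2.7   7.4] cost 627.68
u 0.1270 phi 62.4 h -0.0771 [ 12.3  12.7  28.9 -24.4] cost 870.38
0.124
u 0.1130 phi 22.9 h -0.0192 [ 8.6  4.7  5.9 -8.9 -4.   3. ] cost 116.96
u 0.1118 phi 45.9 h -0.0619 [ 12.4   8.1  17.4 -16.6  -2.4   6.4] cost 421.67
u 0.1294 phi 62.2 h -0.0739 [  9.8   9.5  25.1 -18.6] cost 581.34
```

```bash
python3 - <<'E'
from h import *
w0=optics.snapshot("wrist")
A=([.53397,.08999,.1304],1.286);B=([.5859,.0742,.0876],1.286)
for ts in(.132,.136,.140,.144,.148):
    print(ts)
    fit2(cam(w0,*A),*A,168,178,44,238.6,ts,121.4,27.5)
    fit2(cam(w0,*B),*B,114.5,131,55.7,240,ts,6.5,39.5)
    D=([.6189,.0645,.0722],1.286);fit2(cam(w0,*D),*D,95.5,113.6,64.7,249.5,ts)
E
```

```text
0.132
u 0.1203 phi 22.0 h -0.0164 [ 5.8  1.5  3.6 -4.5 -2.6  1.9] cost 40.07
u 0.1214 phi 47.0 h -0.0545 [ 8.2  3.1 11.8 -8.8 -1.5  4.1] cost 156.3
u 0.1353 phi 62.0 h -0.0653 [  6.3   4.2  16.9 -10. ] cost 220.86
0.136
u 0.1246 phi 21.6 h -0.0146 [ 4.6  0.1  2.4 -2.7 -1.8  1.3] cost 19.59
u 0.1272 phi 47.9 h -0.0494 [ 6.6  1.   8.7 -5.8 -1.   2.9] cost 81.94
u 0.1389 phi 62.2 h -0.0602 [ 5.   2.2 12.8 -6.8] cost 120.19
0.14
u 0.1293 phi 21.3 h -0.0126 [ 3.5 -1.3  1.1 -1.1 -1.   0.7] cost 8.87
u 0.1334 phi 49.0 h -0.0436 [ 5.2 -0.7  5.6 -3.4 -0.7  1.7] cost 36.97
u 0.1429 phi 62.7 h -0.0544 [ 4.1  0.5  8.9 -4.3] cost 56.77
0.144
u 0.1344 phi 20.9 h -0.0104 [ 2.4 -2.6 -0.2  0.2 -0.   0.1] cost 6.36
u 0.1399 phi 50.3 h -0.0368 [ 4.1 -2.2  2.6 -1.3 -0.4  0.5] cost 15.23
u 0.1478 phi 63.9 h -0.0474 [ 3.3 -0.9  5.2 -2.2] cost 21.57
0.148
u 0.1397 phi 20.5 h -0.0082 [ 1.5 -3.8 -1.4  1.3  0.9 -0.6] cost 10.68
u 0.1465 phi 51.9 h -0.0291 [ 3.2 -3.4 -0.3  0.4 -0.2 -0.7] cost 11.41
u 0.1553 phi 68.3 h -0.0370 [ 2.5 -1.8  2.  -0.7] cost 7.02
```

Request:
arm_command([
  [0,0.002,-0.0006,-0.009,0],
  [0,0.0035,-0.001,-0.018,0],
  [0,0.0045,-0.0013,-0.026,0],
  [0,0.0045,-0.0013,-0.034,0],
  [0,0.0045,-0.0013,-0.043,0],
  [0,0.0045,-0.0013,-0.051,0],
  [0,0.0045,-0.0013,-0.051,0],
])

```text
time: 23.38
tool_pos: [0.6231, 0.0633, 0.0213]
ee_rot: [-3.139, 0.0, 1.286]
wrist_force: [-0.3, 0.1, 0.2]
width: 0.0239
```

```bash
python3 - <<'E'
from h import *
o=robot.get_obs();print(o['tool_pos'],o['width'],o['wrist_force'],o['wrist_torque'])
w=snap("wrist","pics/w15.png");cv2.imwrite('pics/w15c.png',cv2.resize(w['image'][0:260,260:380,::-1],None,fx=4,fy=2.2,interpolation=2))
s=snap("scene");cv2.imwrite('pics/s15.png',cv2.resize(s['image'][60:260,270:470,::-1],None,fx=3.5,fy=3,interpolation=2))
E
```

```text
[0.6230976  0.06330406 0.02126244] 0.023870267340065025 [-0.25881476  0.08526027  0.23535117] [ 0.11611585  0.15511592 -0.07208716]
```

View pics/w15c.png

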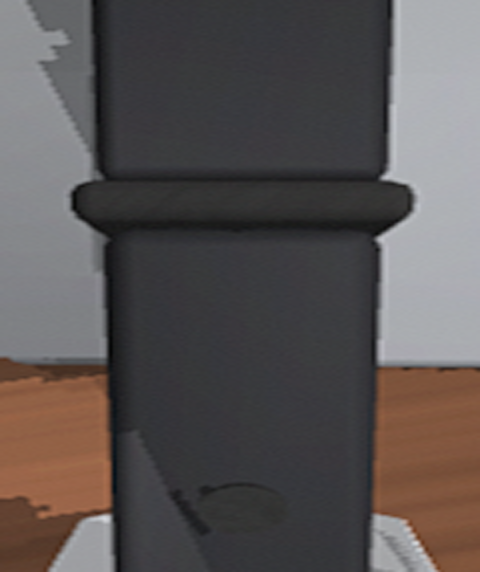

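View pics/s15.png

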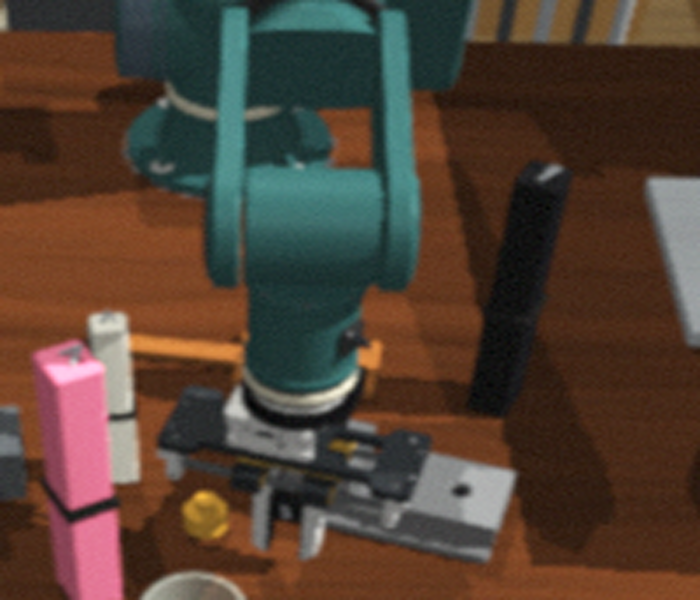

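Request:
arm_command([
  [0,0,0,0.01,0],
  [0,0,0,0.03,0],
  [0,0,0,0.06,0],
  [0,0,0,0.09,0],
  [0,0,0,0.12,0],
  [0,0,0,0.15,0],
  [0,0,0,0.18,0],
  [0,0,0,0.2,0],
  [0,0,0,0.21,0],
  [0,0,0,0.21,0],
])

```text
time: 24.72
tool_pos: [0.6243, 0.0632, 0.2341]
ee_rot: [3.139, -0.001, 1.287]
wrist_force: [0.2, 0.1, -3.0]
width: 0.0237
```

```bash
python3 - <<'E'
from h import *
o=robot.get_obs();print(o['tool_pos'],o['width'],o['wrist_force'],o['wrist_torque'])
w=snap("wrist","pics/w16.png");cv2.imwrite('pics/w16c.png',cv2.resize(w['image'][0:260,260:380,::-1],None,fx=4,fy=2.2,interpolation=2))
s=snap("scene");cv2.imwrite('pics/s16.png',cv2.resize(s['image'][60:260,270:470,::-1],None,fx=3.5,fy=3,interpolation=2))
t=snap("top");cv2.imwrite('pics/t16.png',cv2.resize(t['image'][130:280,200:400,::-1],None,fx=4,fy=4,interpolation=2))
E
```

```text
[0.62433069 0.06323529 0.23405474] 0.02367880156561776 [ 0.15315763  0.122548   -2.95518452] [-0.04586086 -0.15136476 -0.01472957]
```

View pics/w16c.png

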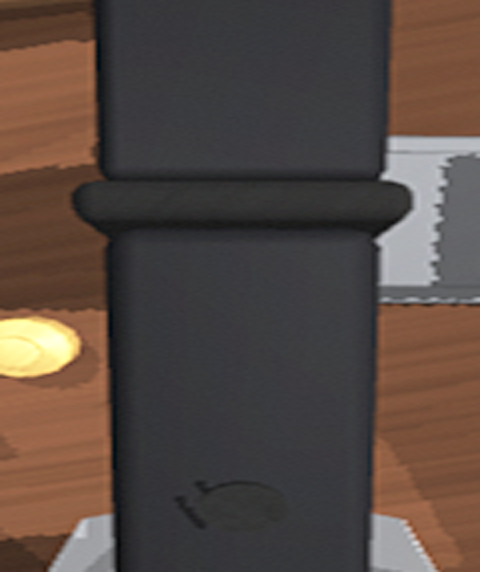

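View pics/s16.png

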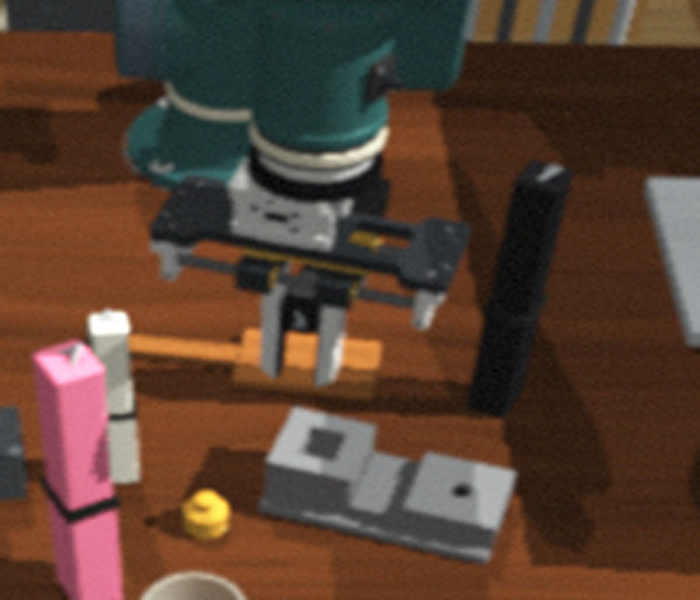

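View pics/t16.png

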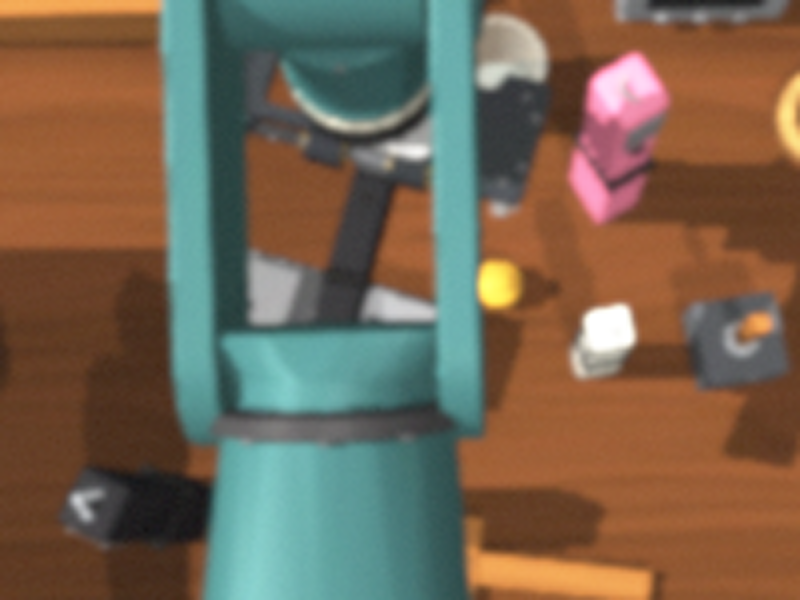

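```bash
python3 - <<'E'
from h import *
w0=optics.snapshot("wrist")
A=([.53397,.08999,.1304],1.286);B=([.5859,.0742,.0876],1.286)
pa=fit2(cam(w0,*A),*A,168,178,44,238.6,.147,121.4,27.5);pb=fit2(cam(w0,*B),*B,114.5,131,55.7,240,.147,6.5,39.5)
qa=model(cam(w0,*A),*A,*pa);qb=model(cam(w0,*B),*B,*pb)
for t in(.11,.115,.12,.125,.13,.135):print(t,qa(t,.013,0)[1],qb(t,.013,0)[1])
D=([.6242,.0632,.2325],1.287);w=cam(w0,*D)
for tb in(.125,.128,.131):
  def r(p):
    q=model(w,*D,*p);W=lambda t,k,j:q(t,k,j)[0]-q(t,k,-j)[0]
    def tr(row,k): # t where row hits
        ts=np.linspace(0,.19,96);rs=np.array([q(t,k,0)[1] for t in ts]);return np.interp(row,rs,ts)
    return np.array([q(.085,.017,0)[1]-81.8,q(.091,.017,0)[1]-105.5,q(tb,.013,0)[1]-229.5,W(.088,.017,.014)-83.7,W(tr(0,.015),.015,.012)-72.7,W(tr(75,.015),.015,.012)-70.2,W(tr(111,.013),.013,.012)-68,W(tr(227,.013),.013,.012)-64.7])
  for x0 in([.15,1.4,-.045],[.15,1.6,-.04]):
    s=least_squares(r,x0,x_scale=[.1,1,.05]);print(tb,s.x[0],np.degrees(s.x[1]),s.x[2],s.fun.round(1),s.cost)
E
```

```text
u 0.1383 phi 20.6 h -0.0088 [ 1.7 -3.5 -1.1  1.1  0.6 -0.4] cost 9.03
u 0.1449 phi 51.5 h -0.0311 [ 3.4 -3.2  0.4  0.  -0.2 -0.4] cost 10.94
0.11 196.82557599441856 165.55159080299504
0.115 201.79906627354384 174.77552653522758
0.12 206.99646880109822 184.24278581539704
0.125 212.4332529824382 193.96312549370174
0.13 218.12634679010725 203.94683113071198
0.135 224.0943128190782 214.20475330180798
0.125 0.1510688877132981 73.19513854571024 -0.06223224555658679 [  9.    4.1 -13.5   4.2   0.8   3.5   4.4   8.1] 198.90279790817712
0.125 0.15106882554318207 73.19509574311667 -0.062232301406271805 [  9.    4.1 -13.5   4.2   0.8   3.5   4.4   8.1] 198.90279786822208
0.128 0.15418732336410804 74.57643479321767 -0.05910788641600283 [ 6.8  1.7 -9.   2.8  0.2  2.6  3.3  6.3] 97.96896395593488
0.128 0.15418726486175335 74.5763882207748 -0.05910793615617663 [ 6.8  1.7 -9.   2.8  0.2  2.6  3.3  6.3] 97.96896401312881
0.131 0.1580549442670383 76.68407566010167 -0.05494578628172138 [ 4.9 -0.3 -4.9  1.4 -0.1  1.6  2.1  4.2] 37.52879844184847
0.131 0.15805503295318607 76.68415169760571 -0.054945702987326546 [ 4.9 -0.3 -4.9  1.4 -0.1  1.6  2.1  4.2] 37.528798456733504
```

Request:
arm_command([
  [0,0,0,0,-6],
  [0,0,0,0,-15],
  [0,0,0,0,-25],
  [0,0,0,0,-35],
  [0,0,0,0,-45],
  [0,0,0,0,-55],
  [0,0,0,0,-64],
  [0,0,0,0,-70],
  [0,0,0,0,-74],
  [0,0,0,0,-74],
])

```text
time: 26.18
tool_pos: [0.6234, 0.0632, 0.2313]
ee_rot: [3.141, 0.002, -0.004]
wrist_force: [0.4, -0.5, -2.0]
width: 0.0236
```

```bash
python3 - <<'E'
from h import *
o=robot.get_obs();print(o['tool_pos'],o['ee_rot'],o['width'],o['wrist_force'],o['wrist_torque'])
s=snap("scene","pics/s17f.png");cv2.imwrite('pics/s17.png',cv2.resize(s['image'][60:230,300:460,::-1],None,fx=4.5,fy=3.5,interpolation=2))
E
```

```text
[0.6234465  0.06316616 0.2312773 ] [ 3.14135203e+00  2.36298080e-03 -4.22571645e-03] 0.023620705914271126 [ 0.39522027 -0.47697468 -1.96396293] [-0.17994741  0.05502017  0.00387549]
```

View pics/s17.png

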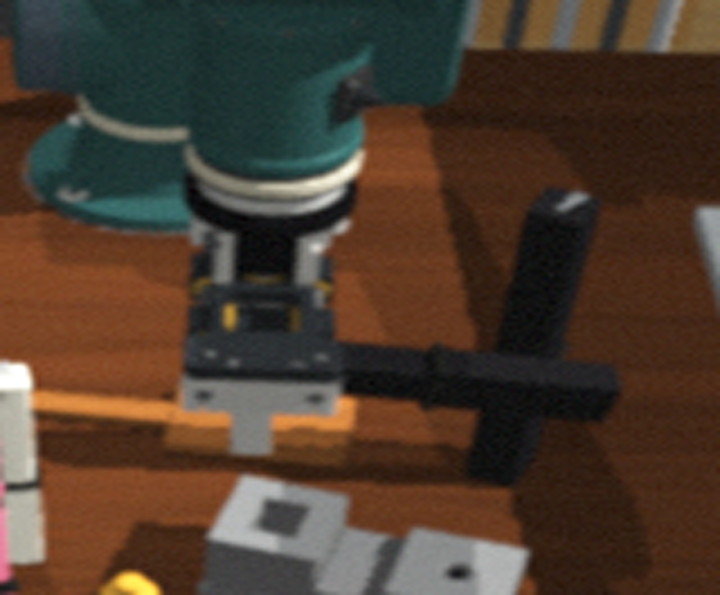

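```bash
python3 - <<'E'
from h import *
s=snap("scene")
def tox(u,v,x):
    d=s['rotation']@np.array([(u-s['cx'])/s['fx'],(v-s['cy'])/s['fy'],1.]);p=s['position'];return (p+d*(x-p[0])/d[0])[1:]
g=lambda a,b,x: tox(300+a/4.5,60+b/3.5,x)
for x in(.6234,.630):
  L=g(612,391,x);B=g(435,379,x);C=g(345,367,x);print(L.round(4),B.round(4),C.round(4),np.degrees(np.arctan2(L[1]-B[1],L[0]-B[0])),np.degrees(np.arctan2(L[1]-C[1],L[0]-C[0])),np.hypot(*(L-B)))
# bottom edge & top edge
x=.635;a=g(350,395,x);b=g(600,419,x);print(np.degrees(np.arctan2(b[1]-a[1],b[0]-a[0])))
a=g(350,343,.611);b=g(612,366,.611);print(np.degrees(np.arctan2(b[1]-a[1],b[0]-a[0])))
E
```

```text
[0.2368 0.2781] [0.1512 0.2845] [0.1075 0.2925] -4.225313059944238 -6.352972636022076 0.08576400588569925
[0.2349 0.2842] [0.1502 0.2905] [0.1068 0.2985] -4.225313059944285 -6.352972636022065 0.08498630499354334
-7.0116730876621975
-6.099276753670014
```

Request:
arm_command([
  [0,0,0,0,0],
  [0,0,0,0,0],
  [0,0,0,0,0],
  [0,0,0,0,0],
  [0,0,0,0,0],
  [0,0,0,0,0],
  [0,0,0,0,0],
  [0,0,0,0,0],
  [0,0,0,0,0],
  [0,0,0,0,0],
])

```text
time: 27.52
tool_pos: [0.624, 0.0633, 0.2325]
ee_rot: [-3.142, -0.0, -0.005]
wrist_force: [0.1, 0.1, -1.3]
width: 0.0237
```

```bash
python3 - <<'E'
from h import *
o=robot.get_obs();print(o['tool_pos'],o['ee_rot'],o['width'],o['wrist_force'],np.abs(o['qvel']).max())
s=snap("scene");a=cv2.imread('pics/s17f.png')[:,:,::-1];b=s['image']
d=np.abs(a.astype(int)-b).max(2);print('diff',(d>40).sum(),np.argwhere(d>40)[:5].tolist())
cv2.imwrite('pics/s18.png',cv2.resize(b[60:300,140:460,::-1],None,fx=2.4,fy=2.4,interpolation=2))
t=snap("top","pics/t18.png")
E
```

```text
[0.62395784 0.06325532 0.23249334] [-3.14158240e+00 -7.52637875e-05 -5.02081945e-03] 0.023687705827551146 [ 0.11513096  0.08535277 -1.26235168] 0.0006923420101820644
diff 37 [[0, 396], [103, 379], [104, 378], [104, 379], [109, 372]]
```

View pics/s18.png

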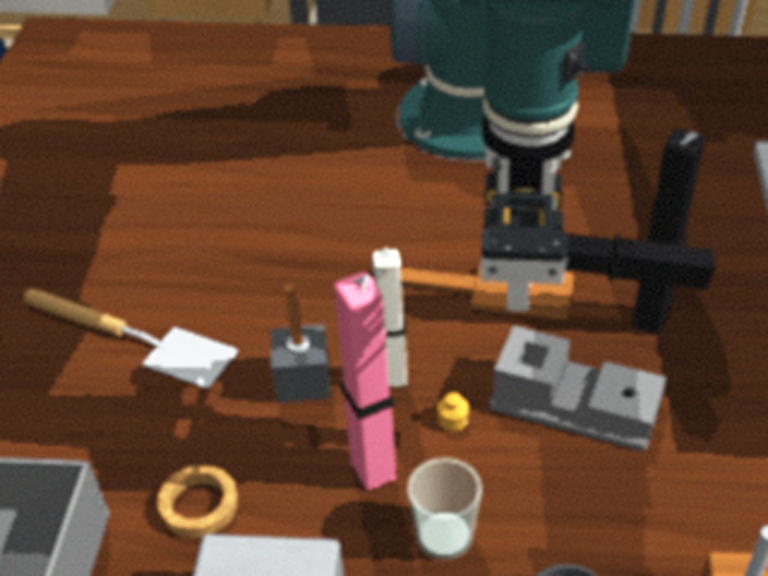

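View pics/t18.png

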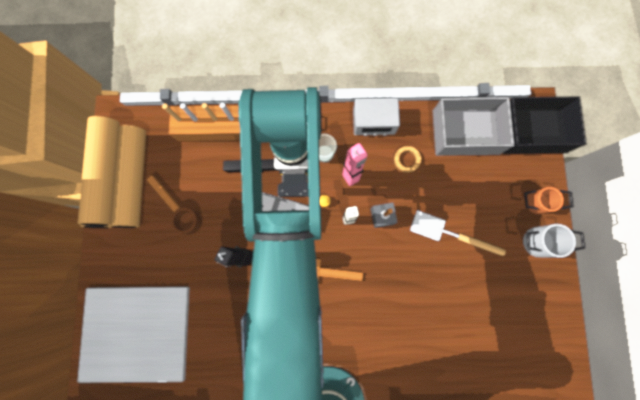

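```bash
python3 -c "
from bench import robot
print(robot.close_job())"
```

```text
the job is handed in; nothing more can be done
None
```

The job is handed in at about 27.5 s of the 66 s, with the pyrometer still in the fingers, close to level and about 28 cm above the bench. No verdict was reported.

**What I did:**
- I took the stylus and pressed the zero button to its hard stop: the tip was about 6 mm below its up position by arm pose, with about 9 N at the wrist.
- I put the stylus back in its block. The picture after release shows it upright on its collar.
- I drew the pyrometer out of the dock and tilted it in the fingers against the dock tower's edge, without letting go. I then lifted it and turned it side-on to the scene camera to check its angle.

**Last checks:**
- **Level:** the scene picture puts it about 4–7° off level, lens end slightly low. A rough fit from the wrist camera alone gave about 13° off. I trusted the side view because it shows the wand in profile.
- **Grip and steadiness:** finger opening is 23.7 mm, and the pyrometer did not move in the pictures over the last 1.3 s.
- **Bench:** the stylus and the other visible things look unmoved. The arm hides part of the paddle in the last top view.

**What went less well:** while tilting, the pyrometer slid about 5 cm up the fingers and 2 cm along them. It is therefore held higher in the fingers and nearer its handle end than planned, but the hold stayed firm.

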